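# Refill the empty scent tester from the bead tray

### The arm

A 6-joint arm with a two-finger parallel gripper is mounted at the origin on the work surface. World frame = base frame: x ahead of the robot, y to its left, z up, the work surface at z = 0. Lengths are in mm, angles in rad, forces in N, time in s.
With the tool pointing down it reaches from about 150 to 775 mm from the base axis. Payload 6.1 kg.
Tool frame: the origin (TCP) lies between the finger pads; the fingertips stand 8 mm ahead of it and the grasp point (between the pads) lies 11 mm behind it; z points along the fingers, y is the line along which they close (so a half turn about z gives the same grasp; the last joint's range is limited). The gripper opens to 85 mm and grips with 20 to 120 N. Pads are 22 mm wide; open, the fingers measure 114 mm over their backs; the gripper's body (76 mm by 85 mm) begins 54 mm behind the grasp point. The pads swing forward as they close: fully open they stand 13 mm farther back than shut.
Start: joints at [1.189, 0.126, -0.04, 1.405, 0, 1.571], TCP at [195.603, 487.184, 239.295] pointing down, gripper open.
Joint ranges: [-2.72, 2.72], [-0.95, 1.95], [-1.27, 1.35], [-1.78, 2.02], [-1.46, 1.47], [-3.14, 3.14]. Speed limits (rad/s): [2.39, 2.39, 3.01, 3.14, 3.14, 3.14].

### API

Orientations are given as a unit quaternion [w, x, y, z].
In Python, from bench import ctrl gives the robot as it stands.
- The arm moves only by the tool step_arm, never from a script. Its argument "moves" is a list of rows, each a list of 4 numbers: the shift along the tool's x, y, z in cm, then the turn about the tool's z in rad. A call has 1 to 12 rows; each row shifts and turns the commanded pose from where the row before left it, along the tool's axes as they then stand; what a row does not reach is not made up. A row lasts 1/10 s, in which the tool goes at most 50 mm and 8.59 degrees, less where a joint would pass 70% of its speed; a pose out of reach is approached as far as the arm can. A call is refused whole if a number of a shift passes 5 or a number of a turn 0.15, either way. A call with a gripper value outside its range is refused whole. "fingers" is the gripper's target within -1 to 1 (fully open at 1, half-way at 0, shut at -1), set as the call begins (left out, the last holds). The fingers move at their own pace and stop on an object; "grip_force" is the grip in N (left out, the last holds). Time passes only in rows, so rows that do not move let the fingers close. It gives the time, the measured TCP pose, the force, the opening and the grip force at its end, in the units of the state.
- ctrl.get_obs(): the state, without advancing time (a new reading comes with each control period).
- ctrl.get_image(name): name is "side" or "top"; returns a dict with "frame" (420x560x3 uint8, red, green, blue), "mtx" (3x3 intrinsics, pixels), "R" (3x3) and "t" (3): a world point X has camera coordinates R X + t. Camera axes: x right, y down, z forward; pixel columns grow to the right and rows downward; lengths in mm; the calibration is good to about 2 mm. A picture is of the moment at which its call begins. There is no depth.
- ctrl.hand_in(): hands the job in; it is judged then, once.
The state is a dict: "clock": time; "joint_pos": joint angles; "joint_velocities": joint speeds; "tau": joint torques, N m; "eef_pos": TCP position; "ee_rot": TCP orientation; "contact_force": force on the tool from outside, world axes, zero at the start; "moment": the same for the moment, N m; "opening": finger opening in mm; "gripper_force": force on a finger pad.
Only numpy, scipy, OpenCV 4.12 (cv2) and the standard library are available. Lean on these libraries where they do the work, as an engineer would, in place of code of your own. Each camera call takes 0.05 s, during which the arm holds its last target. There are 200 camera calls.

### The job

The tester dome with the shut lid is empty: press its chrome key fully home so that its lid pops open and the other dome's lid shuts, then tip all six wooden beads from the refill tray into that dome. Stand the empty tray back flat on the counter and let go, leaving the refilled dome open, and leave the jar and the scent stones where they are.

Things in the scene. Friction and masses are not known exactly. Their poses are not given: they have to be found in the camera images.
- empty_mouth (a point): Centre of the round mouth of the empty dome (the one whose lid is shut at the start), level with its rim, 72 mm above the counter. The mouth is 104 mm across inside, the dome 120 mm outside, its bowl 47 mm deep. Axes: x points to the back of the tester, where the lid's hinge is (62 mm behind this point), z up.
- empty_lid (a joint): Hinge of the lid of the empty dome, rad: 0 shut, 1.25 fully open. The lid is a black cap 112 mm across and 50 mm high with a flat inside. Shut, its top is 123 mm above the counter; open, it stands at the back leaning over the back half of the mouth, its free edge 185 mm above the counter and 25 mm behind the mouth's centre. It is linked to its key and moves with it.
- empty_key (a joint): Travel of the chrome push key of the empty dome, m: 0 up, 0.008 fully down. It yields at about 5 N, snaps over past half travel and then stays down by itself. The two keys are interlocked: pressing one down opens its own lid, and makes the other key pop up and its lid shut.
- empty_key_top (a point): Centre of the top of that key, a round chrome button 34 mm across standing 100 mm in front of (towards the robot from) its dome's centre; 36 mm above the counter when up.
- full_mouth (a point): Centre of the mouth of the other dome, 132 mm beside the empty one on the same 20 mm high aluminium plinth, same sizes and axes. It holds beads already and stands open at the start.
- full_lid (a joint): Hinge of the full dome's lid, rad: 0 shut, 1.25 open (its value at the start).
- full_key (a joint): Travel of the full dome's key, m: 0 up, 0.008 down (its value at the start).
- full_key_top (a point): Centre of the top of the full dome's key, same size and place on its dome; 28 mm above the counter when down.
- tray_grip (a point): Centre of the grip of the aluminium refill tray: a flat black plastic bar 14 mm thick (along the tray's y), 26 mm wide, 64 mm long, whose length rises steeply from the tray's back end, backwards (towards -x of the tray) and upwards at 55 degrees above level. It lies 92 mm behind the tray's centre and 75 mm above its underside. Axes are the tray's own: x towards the open pouring end, y across, z up. Tray and beads weigh about 0.25 kg.
- tray_lip (a point): Middle of the tray's pouring end, on top of its 3 mm high lip, 6 mm above the tray's underside and 53 mm ahead of its centre. The tray's flat pan is 106 mm long and 76 mm wide outside, 70 mm inside, floor 3 mm thick, walls 28 mm high at the back and both sides; only the front is open. The beads go over the lip when the tray is tipped about 40 to 50 degrees. Axes as for the grip.
- jar: Closed glass jar of beads, 92 mm across, 133 mm tall, a bystander. Origin at the centre of its underside, z up.
- stone_sage: Round ceramic scent stone, 58 mm across, 22 mm high, a bystander. Origin under its centre.
- stone_cream: Oblong ceramic scent stone, 62 x 42 x 18 mm, a bystander. Origin under its centre.
- stone_slate: Small round ceramic scent stone, 46 mm across, 29 mm high, a bystander. Origin under its centre.
- bead1_mid (a point): Centre of one of six barrel-shaped wooden scent beads, 26 mm across the belly, 24 mm tall, 18 mm flat ends, 10 g; all six start standing on end in the tray.
- bead2_mid (a point): Centre of one of six barrel-shaped wooden scent beads, 26 mm across the belly, 24 mm tall, 18 mm flat ends, 10 g; all six start standing on end in the tray.
- bead3_mid (a point): Centre of one of six barrel-shaped wooden scent beads, 26 mm across the belly, 24 mm tall, 18 mm flat ends, 10 g; all six start standing on end in the tray.
- bead4_mid (a point): Centre of one of six barrel-shaped wooden scent beads, 26 mm across the belly, 24 mm tall, 18 mm flat ends, 10 g; all six start standing on end in the tray.
- bead5_mid (a point): Centre of one of six barrel-shaped wooden scent beads, 26 mm across the belly, 24 mm tall, 18 mm flat ends, 10 g; all six start standing on end in the tray.
- bead6_mid (a point): Centre of one of six barrel-shaped wooden scent beads, 26 mm across the belly, 24 mm tall, 18 mm flat ends, 10 g; all six start standing on end in the tray.

How it is judged:
By the outcome, as a careful person would: the job done as asked, in the order asked, and still so for the second after the job is handed in, with the robot touching nothing.
It also fails if it takes over 72 s, if anything falls off the work surface, if the arm or the gripper's body presses on something with over 40 N, if the wrist force passes 120 N, or if a joint passes its speed limit or range.

## Working session

There is one attempt and no reset: what is moved stays moved. The work goes in short steps, Python scripts to look and compute and a tool call to move; the robot and the scene stay as the last step left them, time stands still between calls to the robot, and variables do not carry over. Pictures are saved under pics/ and viewed, at most 10 in all, crops included, and the job is handed in when it is done.

Besides the shell and the picture viewer there is one more tool, called as name(argument=value, ...), one argument or row to a line, values as JSON. step_arm: Moves the arm, as the interface text tells. Its arguments: {"type":"object","properties":{"moves":{"type":"array","items":{"type":"array","items":{"type":"number"}}},"fingers":{"type":"number"},"grip_force":{"type":"number"}},"required":["moves"]}

```bash
mkdir -p pics
python3 - <<'E'
from bench import ctrl
import cv2,pickle
d={}
for n in("side","top"):
    i=ctrl.get_image(n); d[n]=i; cv2.imwrite(f"pics/{n}0.png",i["frame"][:,:,::-1])
    print(n,i["mtx"],i["R"],i["t"])
pickle.dump(d,open("d0.pkl","wb"))
o=ctrl.get_obs(); print(o)
E
```

```text
side [[438.39833116   0.         275.01037031]
 [  0.         438.39833116 208.12026857]
 [  0.           0.           1.        ]] [[ 0.99236204 -0.12280416  0.01169264]
 [-0.04708672 -0.46469063 -0.88422026]
 [ 0.11401939  0.87691605 -0.46692378]] [-555.7791991   112.32984612  785.18316869]
top [[415.51765766   0.         283.68092749]
 [  0.         415.51765766 203.5804024 ]
 [  0.           0.           1.        ]] [[-0.01565751 -0.99986739  0.00447617]
 [-0.98360756  0.01459828 -0.17973051]
 [ 0.17964133 -0.00721692 -0.9837057 ]] [ -3.6447315  556.30740928 921.20744609]
{'clock': 0.1, 'joint_pos': array([ 1.18898131e+00,  1.26332390e-01, -4.04722549e-02,  1.40538785e+00,
        3.15064938e-05,  1.57081944e+00]), 'joint_velocities': array([-0.00087368, -0.00021357,  0.00208547, -0.00031355,  0.0014921 ,
        0.00031236]), 'tau': array([-1.70224797e-03, -4.36902308e+01,  3.53607953e+01,  1.35525787e-02,
       -1.63406901e-05, -5.99654129e-06]), 'eef_pos': array([195.48421237, 486.88619835, 238.6155674 ]), 'ee_rot': array([-1.47920179e-04,  1.89761308e-01,  9.81830005e-01, -6.82411897e-04]), 'contact_force': array([0.04409729, 0.04603749, 0.55410628]), 'moment': array([ 0.01371534, -0.00204698, -0.01886425]), 'gripper_force': 0.0, 'opening': 85.1751708052341}
```

View pics/side0.png

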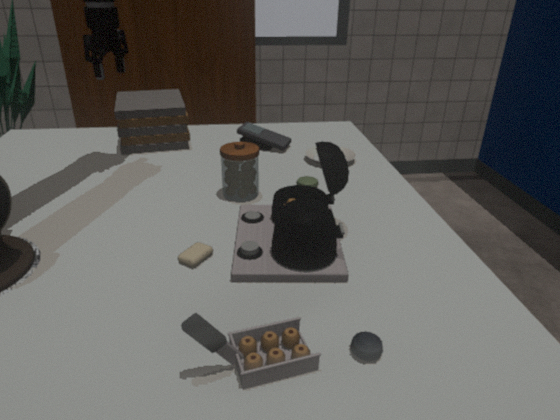

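View pics/top0.png

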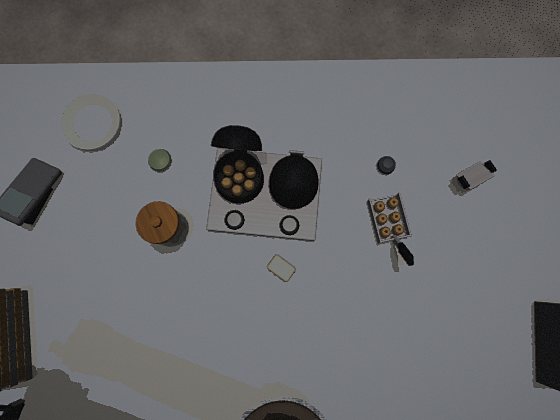

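The side view shows the shut (empty) dome at about (305,240), its key at (249,249), and the tray at (272,350) with its grip at (205,332). The top view shows the empty dome at (293,181), keys at (289,225) and (234,219), and the tray at (389,218) with its grip at (405,255).

```bash
cat > h.py <<'E'
import numpy as np,cv2
def ray(d,u,v):
    R,t=np.array(d["R"]),np.array(d["t"]).ravel(); c=-R.T@t
    return c,R.T@np.linalg.inv(d["mtx"])@np.array([u,v,1.])
def onz(d,u,v,z):
    c,r=ray(d,u,v); return c+r*(z-c[2])/r[2]
def proj(d,X):
    p=d["mtx"]@(np.array(d["R"])@np.array(X)+np.array(d["t"]).ravel()); return p[:2]/p[2]
def tri(d1,p1,d2,p2):
    c1,r1=ray(d1,*p1);c2,r2=ray(d2,*p2)
    s=np.linalg.lstsq(np.c_[r1,-r2],c2-c1,rcond=None)[0]
    a,b=c1+r1*s[0],c2+r2*s[1]; return (a+b)/2,np.linalg.norm(a-b)
def blobs(m,x0,y0,x1,y1,amin=15):
    k=np.zeros_like(m);k[y0:y1,x0:x1]=m[y0:y1,x0:x1]
    n,_,s,c=cv2.connectedComponentsWithStats(k.astype(np.uint8))
    return [(s[i],c[i].round(1)) for i in range(1,n) if s[i][4]>=amin]
E
python3 - <<'E'
import pickle,numpy as np,cv2
from h import *
d=pickle.load(open("d0.pkl","rb"));np.set_printoptions(precision=1,suppress=True)
T,S=d["top"],d["side"]
hs=lambda D:cv2.cvtColor(D["frame"],cv2.COLOR_RGB2HSV)
h=hs(T); dark=h[...,2]<60
print("grip top",blobs(dark,390,235,420,270))
print("keys dark",blobs(h[...,2]<70,215,205,310,242))
print("emptylid",blobs(dark,268,150,325,212))
ora=(h[...,0]<22)&(h[...,1]>90)&(h[...,2]>60)
b=blobs(ora,365,190,412,245,8)
P=[onz(T,*c,20) for s,c in b]
for s,c in b:print("bead",s,c,onz(T,*c,20))
print("mean",np.mean(P,0))
hS=hs(S)
print("grip side",blobs(hS[...,2]<75,175,305,240,360))
print("keys side",blobs(hS[...,2]<70,232,205,268,262))
a=cv2.resize(T["frame"][140:280,205:425],None,fx=3.6,fy=3.6,interpolation=2)[:,:,::-1]
cv2.imwrite("pics/z.png",a)
b=cv2.resize(S["frame"][190:400,170:390],None,fx=2.8,fy=2.8,interpolation=2)[:,:,::-1]
cv2.imwrite("pics/zs.png",b)
E
```

```text
grip top [(array([392, 239,  22,  27, 234], dtype=int32), array([404. , 252.2]))]
keys dark [(array([280, 205,  26,   5,  94], dtype=int32), array([291.6, 206.5])), (array([224, 210,  21,  20, 169], dtype=int32), array([234.1, 219.8])), (array([279, 215,  21,  20, 173], dtype=int32), array([288.7, 225.5])), (array([215, 231,  20,   3,  25], dtype=int32), array([225. , 231.7])), (array([236, 233,  74,   8,  87], dtype=int32), array([272.9, 236.4]))]
emptylid [(array([ 269,  152,   50,   57, 2152], dtype=int32), array([293.2, 181.5]))]
bead [389 198   9   9  58] [393.3 202. ] [ 561.7 -277.4   20. ]
bead [375 202  10   9  61] [379.9 205.8] [ 552.9 -244.4   20. ]
bead [391 212  10   9  62] [395.7 216.2] [ 526.9 -281.    20. ]
bead [378 214   9   9  63] [382.1 218.1] [ 522.8 -248.    20. ]
bead [394 225  10   9  61] [398.7 228.9] [ 496.2 -286.2   20. ]
bead [381 227  10   9  59] [385.6 231.4] [ 490.7 -254.5   20. ]
mean [ 525.2 -265.2   20. ]
grip side [(array([ 182,  314,   55,   46, 1076], dtype=int32), array([208. , 336.3])), (array([233, 333,   7,  18,  56], dtype=int32), array([237.1, 340.3]))]
keys side [(array([241, 213,  23,  10, 108], dtype=int32), array([252. , 218.9])), (array([237, 247,  26,  13, 214], dtype=int32), array([249.4, 253.4]))]
```

View pics/z.png

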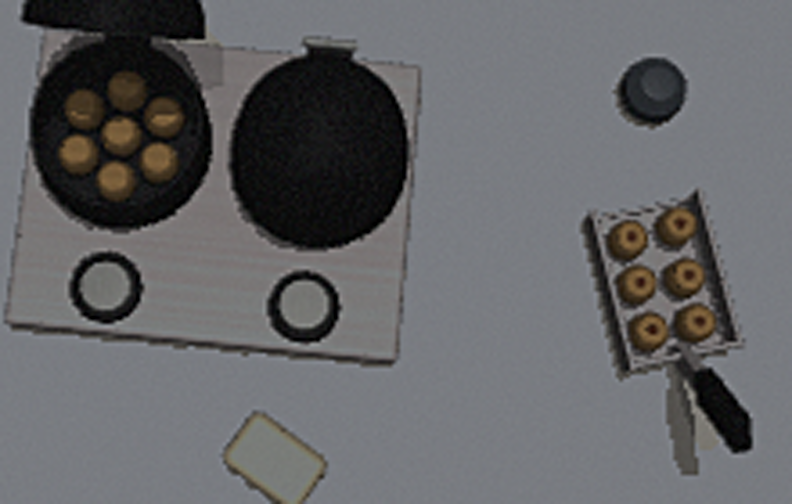

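View pics/zs.png

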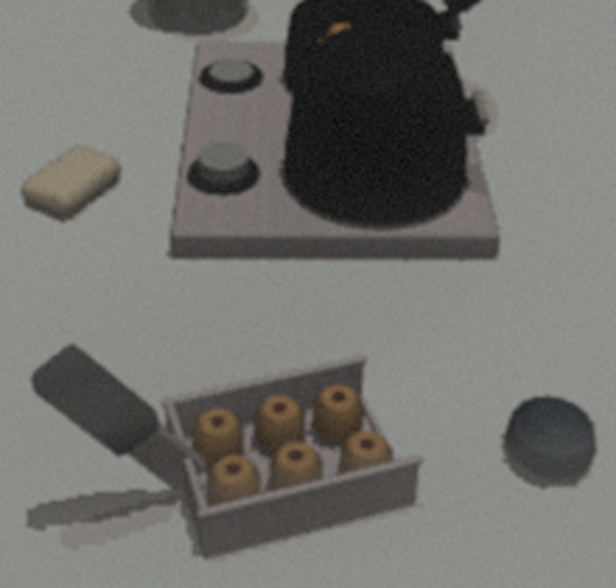

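The zooms show the empty key's top at about (289,225) in the top view and (249,246) in the side view. The grip bar's centre is at about (405.5,254) in the top view and (204.5,333) in the side view.

Run:
```python
import pickle,numpy as np
from h import *
d=pickle.load(open("d0.pkl","rb"));np.set_printoptions(precision=1,suppress=True)
T,S=d["top"],d["side"]
k1=onz(T,288.9,225,34);k0=onz(T,234.2,219.5,27)
print("keyE",k1,tri(T,(289,224.9),S,(249.3,246)),"side",onz(S,249.3,246,36));print("keyF",k0,onz(S,252.5,216,28))
v=k0-k1;v/=np.linalg.norm(v[:2]);yaw=np.arctan2(-v[0],v[1]);print("yaw tester",yaw, np.linalg.norm((k0-k1)[:2]))
m=k1+100*np.array([np.cos(yaw),np.sin(yaw),0]);m[2]=72;print("mouthE",m,"lid blob z~105",onz(T,293.2,181.5,100),proj(T,m))
print("grip tri",tri(T,(405.5,253.9),S,(204.5,333)))
P=np.array([[561.7,-277.4],[552.9,-244.4],[526.9,-281],[522.8,-248],[496.2,-286.2],[490.7,-254.5]])
ax=(P[:2].mean(0)-P[4:].mean(0));ax/=np.linalg.norm(ax);print("tray yaw beads",np.arctan2(ax[1],ax[0]))
# pan rim corners at z=31 (walls 28 high)
for p in[(590,213),(697,192),(742,343),(625,375)]:print(onz(T,205+p[0]/3.6,140+p[1]/3.6,29))
c=P.mean(0);print("grip from beads",c-92*ax)
```

```text
keyE [507.7 -23.7  34. ] (array([508.5, -24. ,  33.7]), np.float64(1.0564873934905321)) side [508.8 -27.5  36. ]
keyF [523.7 105.9  27. ] [524.5  99.7  28. ]
yaw tester -0.12303205148954593 130.6705799942055
mouthE [606.9 -36.   72. ] lid blob z~105 [597.1 -33.9 100. ] [293.7 180.1]
grip tri (array([ 434.1, -282.2,   74.1]), np.float64(1.1275485714254134))
tray yaw beads 0.14693645103289205
[ 567.8 -216.7   29. ]
[ 581. -289.   29.]
[ 479.6 -311.9   29. ]
[ 459.8 -233.9   29. ]
grip from beads [ 434.2 -278.7]
```

step_arm(
  moves=[
    [0,0,0,-0.13],
    [0,0,0,-0.13],
    [-2.6,-3.35,0,0],
    [-2.6,-3.35,0,0],
    [-2.6,-3.35,0,0],
    [-2.6,-3.35,0,0],
    [-2.6,-3.35,0,0],
    [-2.6,-3.35,0,0],
    [-2.6,-3.35,0,0],
    [-2.6,-3.35,0,0],
    [-2.6,-3.35,0,0],
    [-2.6,-3.35,0,0],
  ],
  fingers=-1,
  grip_force=20,
)

```text
clock: 1.3
eef_pos: [413.4, 121.4, 239.1]
ee_rot: [-0.0, 0.061, 0.998, 0.0]
contact_force: [1.0, 1.0, 0.6]
opening: -0.7
gripper_force: 0.0
```

```bash
cat > go.py <<'E'
# usage: go.py x y z  -> shift in tool axes (cm) to the target; prints state
import sys,numpy as np
from bench import ctrl
from scipy.spatial.transform import Rotation as Ro
np.set_printoptions(precision=2,suppress=True)
o=ctrl.get_obs();q=o["ee_rot"];R=Ro.from_quat([q[1],q[2],q[3],q[0]]).as_matrix()
print("t",o["clock"],"p",o["eef_pos"],"tooly",np.arctan2(R[1,1],R[0,1]),"tz",R[:,2],"q",o["joint_pos"],"F",o["contact_force"],"M",o["moment"],"op",o["opening"],o["gripper_force"])
if len(sys.argv)>3:print("shift",R.T@(np.array(sys.argv[1:4],float)-o["eef_pos"])/10)
E
python3 go.py 501 -23 60
```

```text
t 1.3 p [413.38 121.38 239.14] tooly 1.4490038467828874 tz [-0.  0. -1.] q [ 0.29 -0.05 -0.23  1.4   0.    0.41] F [1.01 0.95 0.6 ] M [ 0.01 -0.03  0.01] op -0.6994338581704787 0.0
shift [-10.45 -13.27  17.91]
```

step_arm(
  moves=[
    [-2.6,-3.3,0,0],
    [-2.6,-3.3,0,0],
    [-2.6,-3.3,1,0],
    [-2.6,-3.3,2,0],
    [0,0,4,0],
    [0,0,4,0],
    [0,0,4,0],
    [0,0,2,0],
    [0,0,0,0],
  ],
)

```text
clock: 2.2
eef_pos: [497.3, -20.5, 65.8]
ee_rot: [-0.004, 0.061, 0.998, -0.0]
contact_force: [0.5, 0.0, 0.4]
opening: -0.0
gripper_force: 0.0
```

```bash
python3 go.py 501 -23 35
```

```text
t 2.2 p [497.32 -20.55  65.78] tooly 1.4488173276296357 tz [-0.01  0.   -1.  ] q [-0.04  0.14 -0.41  1.03  0.    0.08] F [0.53 0.02 0.42] M [0.02 0.04 0.01] op -0.0027624238169600152 0.0
shift [-0.42 -0.2   3.08]
```

step_arm(
  moves=[
    [-0.2,-0.2,1,0],
    [0,0,0.6,0],
    [0,0,0.4,0],
    [0,0,0.3,0],
    [0,0,0.2,0],
    [0,0,0.2,0],
    [0,0,0.2,0],
    [0,0,0.1,0],
    [0,0,0,0],
  ],
)

```text
clock: 3.1
eef_pos: [501.9, -22.8, 39.2]
ee_rot: [0.0, 0.061, 0.998, -0.0]
contact_force: [0.4, -0.3, 0.4]
opening: -0.1
gripper_force: 0.0
```

```bash
python3 go.py 501 -23 35
```

```text
t 3.1 p [501.93 -22.79  39.25] tooly 1.4490509717610704 tz [ 0. -0. -1.] q [-0.05  0.16 -0.45  0.96 -0.    0.08] F [ 0.45 -0.32  0.38] M [ 0.05 -0.08  0.02] op -0.05059145726739593 0.0
shift [ 0.09 -0.03  0.42]
```

step_arm(
  moves=[
    [0,0,0.2,0],
    [0,0,0.15,0],
    [0,0,0.05,0],
    [0,0,0,0],
    [0,0,0,0],
  ],
)

```text
clock: 3.6
eef_pos: [502.0, -22.8, 36.0]
ee_rot: [0.0, 0.061, 0.998, 0.0]
contact_force: [-2.5, 0.8, 8.4]
opening: -0.0
gripper_force: 3.8
```

```bash
python3 go.py 501 -23 35
python3 - <<'E'
from bench import ctrl
import cv2,numpy as np
i=ctrl.get_image("side")["frame"][130:330,160:400];j=ctrl.get_image("top")["frame"][110:290,180:420]
cv2.imwrite("pics/k1.png",np.hstack([cv2.resize(i,(400,333)),cv2.resize(j,(400,333))])[:,:,::-1])
E
```

```text
t 3.6 p [501.99 -22.8   36.04] tooly 1.4490190542911847 tz [ 0.  0. -1.] q [-0.05  0.17 -0.45  0.95  0.    0.08] F [-2.48  0.82  8.37] M [0.06 0.59 0.  ] op -0.013187705075611377 3.800541875725685
shift [ 0.1  -0.03  0.1 ]
```

View pics/k1.png

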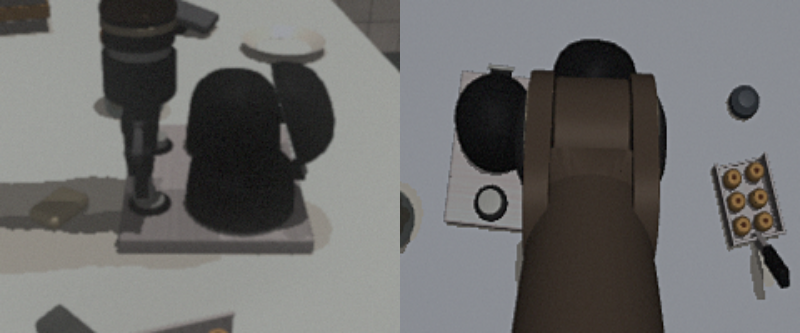

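The key is down with 8 N on it, the empty dome's lid stands open and the other lid is shut. Next I go to the tray.

step_arm(
  moves=[
    [0,0,-2,0],
    [0,0,-4,0],
    [0,0,-4,0],
    [0,0,-4,-0.1],
    [0.5,-2,0,-0.1],
    [0,-4,0,-0.11],
    [0,-4.5,0,0],
    [0,-4.5,0,0],
    [0,-4.5,0,0],
    [0,-4,0,0],
    [0,0,0,0],
    [0,0,0,0],
  ],
  fingers=1,
)

```text
clock: 4.9
eef_pos: [532.0, -255.2, 174.5]
ee_rot: [-0.0, -0.093, 0.996, 0.0]
contact_force: [0.3, 0.4, 0.5]
opening: 85.5
gripper_force: 0.0
```

```bash
python3 go.py 432 -282.5 67
```

```text
t 4.9 p [ 532.05 -255.17  174.53] tooly 1.7571621018391979 tz [-0.  0. -1.] q [-0.45  0.26 -0.02  1.29  0.   -0.63] F [0.31 0.43 0.52] M [ 0.04 -0.01 -0.01] op 85.54042566991211 0.0
shift [10.33 -0.84 10.76]
```

step_arm(
  moves=[
    [3.5,-0.4,0,0],
    [3.5,-0.4,0,0],
    [3.3,0,0,0],
    [0,0,3,0],
    [0,0,3,0],
    [0,0,2.5,0],
    [0,0,1.5,0],
    [0,0,0.8,0],
    [0,0,0,0],
    [0,0,0,0],
  ],
)

```text
clock: 5.9
eef_pos: [433.1, -281.3, 68.1]
ee_rot: [0.0, -0.094, 0.996, -0.0]
contact_force: [-0.1, 0.3, -0.0]
opening: 85.3
gripper_force: 0.0
```

```bash
python3 go.py 432 -282.5 67;python3 - <<'E'
from bench import ctrl
import cv2,numpy as np
i=ctrl.get_image("side")["frame"][240:400,140:380]
j=ctrl.get_image("top")["frame"][180:300,320:480]
cv2.imwrite("pics/g1.png",np.hstack([cv2.resize(i,(400,267)),cv2.resize(j,(356,267))])[:,:,::-1])
E
```

```text
t 5.9 p [ 433.1  -281.27   68.09] tooly 1.7598734510926948 tz [ 0. -0. -1.] q [-0.58  0.17 -0.37  1.03  0.   -0.77] F [-0.14  0.34 -0.05] M [-0.03 -0.02  0.02] op 85.33961533361575 0.0
shift [ 0.13 -0.1   0.11]
```

View pics/g1.png

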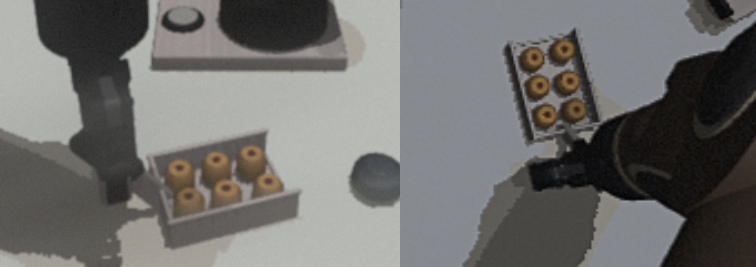

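The open fingers straddle the grip and the tray has not moved. I close on it.

step_arm(
  moves=[
    [0,0,0,0],
    [0,0,0,0],
    [0,0,0,0],
    [0,0,0,0],
    [0,0,0,0],
    [0,0,0,0],
    [0,0,0,0],
    [0,0,0,0],
  ],
  fingers=-1,
  grip_force=40,
)

```text
clock: 6.8
eef_pos: [432.6, -281.7, 67.3]
ee_rot: [-0.0, -0.094, 0.996, -0.0]
contact_force: [-1.0, -0.2, 1.7]
opening: 13.6
gripper_force: 40.4
```

step_arm(
  moves=[
    [0,0,0,0],
    [0,0,0,0],
    [0,0,-0.1,0],
    [0,0,-0.2,0],
    [0,0,-0.3,0],
    [0,0,-0.4,0],
    [0,0,-0.3,0],
    [0,0,-0.1,0],
    [0,0,0,0],
    [0,0,0,0],
    [0,0,0,0],
  ],
  grip_force=120,
)

```text
clock: 7.9
eef_pos: [432.5, -281.6, 81.1]
ee_rot: [-0.0, -0.094, 0.996, 0.0]
contact_force: [0.0, -0.0, -2.1]
opening: 12.5
gripper_force: 117.0
```

```bash
python3 go.py;python3 - <<'E'
from bench import ctrl
import cv2,numpy as np
i=ctrl.get_image("side")["frame"][240:400,140:380]
j=ctrl.get_image("top")["frame"][180:300,320:480]
cv2.imwrite("pics/g2.png",np.hstack([cv2.resize(i,(400,267)),cv2.resize(j,(356,267))])[:,:,::-1])
E
```

```text
t 7.9 p [ 432.53 -281.56   81.15] tooly 1.7589726509844266 tz [-0.  0. -1.] q [-0.58  0.16 -0.35  1.06 -0.   -0.77] F [ 0.01 -0.03 -2.08] M [-0.01  0.16  0.02] op 12.487621622644127 117.03795433044434
```

View pics/g2.png

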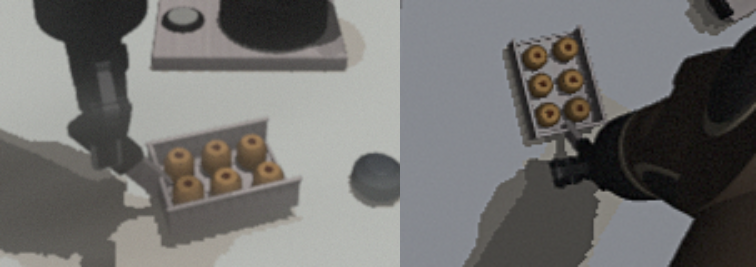

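The tray is lifted level with all six beads standing. I set it back down and test whether it pivots in the pads at low grip while the lip rests on the counter.

step_arm(
  moves=[
    [0,0,0.5,0],
    [0,0,0.5,0],
    [0,0,0.3,0],
    [0,0,0,0],
    [0,0,0,0],
    [0,0,0,0],
  ],
)

```text
clock: 8.6
eef_pos: [432.6, -281.6, 68.2]
ee_rot: [-0.0, -0.094, 0.996, 0.0]
contact_force: [0.6, -0.4, -1.8]
opening: 12.3
gripper_force: 117.1
```

step_arm(
  moves=[
    [0,0,0,0],
    [0,0,0,0],
    [-0.3,0,-0.5,0],
    [-0.3,0,-0.5,0],
    [-0.3,0,-0.5,0],
    [-0.3,0,-0.5,0],
    [-0.3,0,-0.4,0],
    [0,0,0,0],
    [0,0,0,0],
    [0,0,0,0],
  ],
  grip_force=20,
)

```text
clock: 9.6
eef_pos: [447.2, -278.7, 92.0]
ee_rot: [-0.0, -0.094, 0.996, 0.0]
contact_force: [-0.3, -0.9, -2.2]
opening: 12.5
gripper_force: 117.0
```

```bash
python3 go.py;python3 - <<'E'
from bench import ctrl
import cv2,numpy as np
i=ctrl.get_image("side")["frame"][240:400,140:380]
j=ctrl.get_image("top")["frame"][180:300,320:480]
cv2.imwrite("pics/g3.png",np.hstack([cv2.resize(i,(400,267)),cv2.resize(j,(356,267))])[:,:,::-1])
E
```

```text
t 9.6 p [ 447.16 -278.68   92.05] tooly 1.759028633726542 tz [-0.  0. -1.] q [-0.56  0.17 -0.31  1.09 -0.   -0.75] F [-0.32 -0.91 -2.16] M [-0.01  0.15  0.01] op 12.45320051485622 117.02347040176392
```

View pics/g3.png

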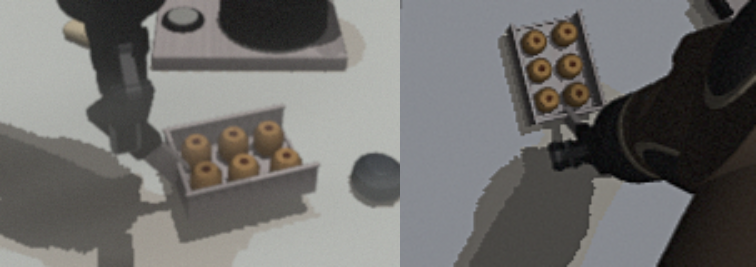

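The tray stayed level because the grip force stayed at 117 N. I lower it and re-issue the finger command with 20 N.

step_arm(
  moves=[
    [0.3,0,0.5,0],
    [0.3,0,0.5,0],
    [0.3,0,0.5,0],
    [0.3,0,0.5,0],
    [0.3,0,0.4,0],
    [0,0,0,0],
    [0,0,0,0],
    [0,0,0,0],
  ],
)

```text
clock: 10.5
eef_pos: [432.7, -281.7, 68.4]
ee_rot: [0.0, -0.094, 0.996, -0.0]
contact_force: [0.8, -0.0, -1.5]
opening: 12.6
gripper_force: 117.0
```

step_arm(
  moves=[
    [0,0,0,0],
    [0,0,0,0],
    [0,0,0,0],
    [0,0,0,0],
  ],
  fingers=-1,
  grip_force=20,
)

```text
clock: 10.9
eef_pos: [432.7, -281.6, 68.3]
ee_rot: [-0.0, -0.094, 0.996, -0.0]
contact_force: [-0.9, 0.0, -2.2]
opening: 12.9
gripper_force: 117.0
```

step_arm(
  moves=[
    [0,0,0.1,0],
    [0,0,0,0],
    [0,0,0,0],
  ],
)

```text
clock: 11.2
eef_pos: [432.8, -281.7, 67.5]
ee_rot: [0.0, -0.094, 0.996, -0.0]
contact_force: [-1.0, 1.1, 1.2]
opening: 12.2
gripper_force: 117.5
```

step_arm(
  moves=[
    [0,0,0,0],
    [0,0,0,0],
    [0,0,0,0],
  ],
  fingers=-0.55,
  grip_force=20,
)

```text
clock: 11.5
eef_pos: [432.8, -281.7, 67.4]
ee_rot: [0.0, -0.094, 0.996, -0.0]
contact_force: [-1.0, -0.4, -0.7]
opening: 19.5
gripper_force: 0.0
```

step_arm(
  moves=[
    [0,0,0,0],
    [0,0,0,0],
    [0,0,0,0],
  ],
  fingers=-1,
  grip_force=20,
)

```text
clock: 11.8
eef_pos: [432.8, -281.7, 67.4]
ee_rot: [0.0, -0.094, 0.996, -0.0]
contact_force: [0.4, 0.0, 1.0]
opening: 13.6
gripper_force: 23.3
```

step_arm(
  moves=[
    [-0.3,0,-0.5,0],
    [-0.3,0,-0.5,0],
    [-0.3,0,-0.5,0],
    [-0.3,0,-0.5,0],
    [-0.3,0,-0.4,0],
    [0,0,0,0],
    [0,0,0,0],
    [0,0,0,0],
  ],
)

```text
clock: 12.6
eef_pos: [447.1, -278.7, 91.0]
ee_rot: [-0.0, -0.094, 0.996, 0.0]
contact_force: [0.5, 0.5, -1.2]
opening: 13.9
gripper_force: 22.9
```

```bash
python3 go.py;python3 - <<'E'
from bench import ctrl
from h import *
import pickle
np.set_printoptions(precision=1,suppress=True)
T=ctrl.get_image("top");S=ctrl.get_image("side");pickle.dump({"top":T,"side":S},open("d1.pkl","wb"))
def ob(D,*r):
    h=cv2.cvtColor(D["frame"],cv2.COLOR_RGB2HSV);return blobs((h[...,0]<22)&(h[...,1]>90)&(h[...,2]>60),*r,8)
bt=[c for s,c in ob(T,350,150,430,270)];bs=[c for s,c in ob(S,150,240,340,400)]
print(len(bt),len(bs))
# match by lowest triangulation gap
for a in bt:
    r=min((tri(T,a,S,b)[1],*tri(T,a,S,b)[0]) for b in bs);print(np.array(r))
E
```

```text
t 12.6 p [ 447.14 -278.69   91.02] tooly 1.7589791622830249 tz [-0.  0. -1.] q [-0.56  0.17 -0.31  1.09 -0.   -0.75] F [ 0.47  0.48 -1.19] M [-0.03  0.18  0.03] op 13.85099420535281 22.947850227355957
6 3
[   6.4  569.8 -270.    57.7]
[   2.9  571.2 -243.7   31.8]
[   2.3  537.5 -273.8   55.2]
[   1.3  539.9 -247.8   29.8]
[   2.5  507.7 -279.9   55.4]
[   2.2  507.8 -254.    29.6]
```

```bash
cat > beads.py <<'E'
from h import *
def om(D):
    h=cv2.cvtColor(D["frame"],cv2.COLOR_RGB2HSV);return ((h[...,0]<22)&(h[...,1]>90)&(h[...,2]>60)).astype(np.uint8)
E
python3 - <<'E'
import pickle
from beads import *
d=pickle.load(open("d1.pkl","rb"));T,S=d["top"],d["side"]
np.set_printoptions(precision=1,suppress=True)
m=om(S)
for s,c in blobs(m,150,240,340,400,8):print(s,c)
e=cv2.erode(m,np.ones((5,5)))
bs=[c for s,c in blobs(e,150,240,340,400,3)];print(len(bs),bs)
bt=[c for s,c in blobs(om(T),350,150,430,270,8)]
for a in bt:
  print(a,[tuple(np.r_[tri(T,a,S,b)[0],tri(T,a,S,b)[1]].round(0)) for b in bs if tri(T,a,S,b)[1]<6])
E
```

```text
[293 314  27  28 379] [305.2 328.2]
[274 317  21  31 388] [283.1 333.2]
[252 321  20  32 376] [261.1 338.3]
6 [array([302.4, 322.3]), array([282.5, 325.4]), array([260. , 329.8]), array([309.9, 335. ]), array([285.1, 339.5]), array([262.9, 344.3])]
[394.2 194.3] [(np.float64(574.0), np.float64(-273.0), np.float64(47.0), np.float64(2.0))]
[380.3 198. ] [(np.float64(568.0), np.float64(-241.0), np.float64(41.0), np.float64(1.0))]
[396.4 209. ] [(np.float64(536.0), np.float64(-271.0), np.float64(66.0), np.float64(1.0)), (np.float64(539.0), np.float64(-276.0), np.float64(46.0), np.float64(1.0))]
[382.6 210.7] [(np.float64(539.0), np.float64(-245.0), np.float64(42.0), np.float64(2.0)), (np.float64(542.0), np.float64(-250.0), np.float64(20.0), np.float64(2.0))]
[399.9 221.6] [(np.float64(506.0), np.float64(-277.0), np.float64(67.0), np.float64(2.0)), (np.float64(509.0), np.float64(-282.0), np.float64(47.0), np.float64(2.0))]
[386.  224.2] [(np.float64(506.0), np.float64(-251.0), np.float64(42.0), np.float64(3.0)), (np.float64(510.0), np.float64(-256.0), np.float64(20.0), np.float64(3.0))]
```

The tray stayed level even at 23 N, so gravity does not pivot it at that grip. I set it down and try a lighter hold through the finger target.

step_arm(
  moves=[
    [0.3,0,0.5,0],
    [0.3,0,0.5,0],
    [0.3,0,0.5,0],
    [0.3,0,0.5,0],
    [0.3,0,0.4,0],
    [0,0,0,0],
    [0,0,0,0],
  ],
)

```text
clock: 13.4
eef_pos: [432.5, -281.7, 67.2]
ee_rot: [-0.0, -0.094, 0.996, -0.0]
contact_force: [-0.0, 0.6, -2.3]
opening: 13.8
gripper_force: 22.9
```

step_arm(
  moves=[
    [0,0,0,0],
    [0,0,0,0],
    [0,0,0,0],
  ],
  fingers=-0.7,
  grip_force=20,
)

```text
clock: 13.7
eef_pos: [432.7, -281.6, 67.2]
ee_rot: [-0.0, -0.094, 0.996, 0.0]
contact_force: [-0.1, 0.1, -2.4]
opening: 13.6
gripper_force: 22.9
```

step_arm(
  moves=[
    [0,0,0,0],
    [0,0,0,0],
    [0,0,0,0],
  ],
  fingers=-0.67,
)

```text
clock: 14.0
eef_pos: [432.9, -281.6, 67.5]
ee_rot: [0.0, -0.094, 0.996, -0.0]
contact_force: [0.5, 1.1, 0.5]
opening: 14.0
gripper_force: 0.2
```

step_arm(
  moves=[
    [0,0,0,0],
    [0,0,0,0],
    [0,0,0,0],
  ],
  fingers=-0.68,
)

```text
clock: 14.3
eef_pos: [432.9, -281.6, 67.5]
ee_rot: [0.0, -0.094, 0.996, -0.0]
contact_force: [0.2, 0.7, 1.6]
opening: 14.0
gripper_force: 10.2
```

step_arm(
  moves=[
    [0,0,0,0],
    [0,0,0,0],
    [0,0,0,0],
  ],
  fingers=-0.675,
)

```text
clock: 14.6
eef_pos: [432.8, -281.7, 67.5]
ee_rot: [0.0, -0.094, 0.996, -0.0]
contact_force: [0.3, 1.1, 2.3]
opening: 13.8
gripper_force: 7.8
```

Force follows the finger target: about 8 N at -0.675 and 10 N at -0.68. I raise in an arc with a light grip and the lip on the counter.

step_arm(
  moves=[
    [-0.3,0,-0.5,0],
    [-0.3,0,-0.5,0],
    [-0.3,0,-0.5,0],
    [-0.3,0,-0.5,0],
    [-0.3,0,-0.4,0],
    [0,0,0,0],
    [0,0,0,0],
    [0,0,0,0],
  ],
)

```text
clock: 15.4
eef_pos: [447.5, -278.9, 91.3]
ee_rot: [0.0, -0.094, 0.996, -0.0]
contact_force: [-0.4, 0.0, -0.3]
opening: 13.9
gripper_force: 7.4
```

```bash
cat > look.py <<'E'
import sys,pickle
from beads import *
from bench import ctrl
np.set_printoptions(precision=0,suppress=True)
T=ctrl.get_image("top");S=ctrl.get_image("side");pickle.dump({"top":T,"side":S},open("last.pkl","wb"))
a=list(map(int,sys.argv[1:5])) if len(sys.argv)>4 else [350,150,430,270];b=list(map(int,sys.argv[5:9])) if len(sys.argv)>8 else [150,240,340,400]
bs=[c for s,c in blobs(cv2.erode(om(S),np.ones((5,5))),*b,3)]
bt=[c for s,c in blobs(om(T),*a,8)];print(len(bs))
for p in bt:print(p,[np.r_[tri(T,p,S,q)[0],tri(T,p,S,q)[1]] for q in bs if tri(T,p,S,q)[1]<6])
E
python3 go.py;python3 look.py
```

```text
t 15.4 p [ 447.54 -278.9    91.33] tooly 1.7589218884340343 tz [ 0. -0. -1.] q [-0.56  0.17 -0.31  1.09  0.   -0.75] F [-0.37  0.03 -0.34] M [-0.01 -0.24 -0.04] op 13.886091545231645 7.395036444067955
5
[394. 201.] [array([ 563., -276.,   28.,    1.])]
[380. 205.] [array([ 555., -243.,   24.,    1.])]
[396. 215.] [array([ 523., -273.,   53.,    4.]), array([ 528., -279.,   33.,    0.])]
[383. 217.] [array([ 525., -248.,   27.,    1.]), array([ 530., -253.,    6.,    3.])]
[400. 227.] [array([ 497., -283.,   43.,    2.])]
[386. 230.] [array([ 497., -258.,   17.,    3.])]
```

The tray pivoted by about 12 degrees. I continue to about 30 degrees, then tighten the grip.

step_arm(
  moves=[
    [-0.45,0,-0.5,0],
    [-0.45,0,-0.55,0],
    [-0.45,0,-0.55,0],
    [-0.5,0,-0.5,0],
    [-0.5,0,-0.45,0],
    [-0.55,0,-0.45,0],
    [-0.55,0,-0.45,0],
    [-0.6,0,-0.45,0],
    [0,0,0,0],
    [0,0,0,0],
  ],
)

```text
clock: 16.5
eef_pos: [487.3, -271.2, 130.2]
ee_rot: [-0.0, -0.094, 0.996, -0.0]
contact_force: [-0.3, 0.5, -2.7]
opening: 13.9
gripper_force: 7.4
```

```bash
python3 go.py;python3 look.py
```

```text
t 16.5 p [ 487.28 -271.16  130.24] tooly 1.7592688889980255 tz [-0. -0. -1.] q [-0.51  0.21 -0.18  1.18 -0.   -0.7 ] F [-0.31  0.48 -2.72] M [-0.02  0.01  0.02] op 13.896992785441864 7.352325841784477
3
[393. 195.] [array([ 575., -273.,   36.,    1.])]
[382. 208.] []
[398. 210.] []
```

step_arm(
  moves=[
    [0,0,0,0],
    [0,0,0,0],
    [0,0,0,0],
  ],
  fingers=-0.6735,
)

```text
clock: 16.9
eef_pos: [487.0, -271.2, 130.3]
ee_rot: [-0.0, -0.094, 0.996, 0.0]
contact_force: [0.4, 0.4, -1.4]
opening: 14.1
gripper_force: 3.5
```

```bash
python3 go.py;python3 look.py
```

```text
t 16.9 p [ 486.99 -271.23  130.29] tooly 1.7588320012527388 tz [-0.  0. -1.] q [-0.51  0.21 -0.18  1.18 -0.   -0.7 ] F [ 0.38  0.37 -1.44] M [0.07 0.14 0.  ] op 14.124993529548547 3.4816626459360123
3
[394. 203.] [array([ 553., -270.,   52.,    3.])]
[380. 205.] [array([ 555., -244.,   26.,    2.])]
[400. 218.] [array([ 516., -279.,   60.,    4.])]
[386. 220.] [array([ 516., -253.,   34.,    1.])]
```

The lip rests on the counter at about 31 degrees. I tighten the grip, lift, and turn towards the dome.

step_arm(
  moves=[
    [0,0,0,0],
    [0,0,0,0],
    [0,0,0,0],
    [0,0,-0.4,0],
    [0,0,-1,0],
    [0,0,-1.5,0],
    [0,0,-1.5,0],
    [0,0,-1.5,0],
    [0,0,-1.5,0],
    [0,0,-1.5,0],
    [0,0,-1.2,0],
    [0,0,-0.8,0],
  ],
  fingers=-1,
  grip_force=60,
)

```text
clock: 18.2
eef_pos: [487.5, -271.4, 240.9]
ee_rot: [0.001, -0.094, 0.996, -0.0]
contact_force: [-0.6, -0.7, -2.3]
opening: 13.5
gripper_force: 58.5
```

step_arm(
  moves=[
    [0,0.5,0,0.05],
    [0,1,0,0.05],
    [0,1.5,0,0.05],
    [0,2,0,0.05],
    [0,2,0,0.05],
    [0,2,0,0.05],
    [0,2,0,0.01],
    [0,2,0,0],
    [0,1.5,0,0],
    [0,1,0,0],
    [0,0.5,0,0],
    [0,0,0,0],
  ],
)

```text
clock: 19.4
eef_pos: [492.7, -111.7, 239.3]
ee_rot: [-0.0, 0.061, 0.998, -0.0]
contact_force: [-0.7, 0.7, -1.6]
opening: 13.5
gripper_force: 58.6
```

```bash
python3 go.py 519.7 -25.2 240
```

```text
t 19.4 p [ 492.65 -111.74  239.27] tooly 1.449716798022578 tz [-0. -0. -1.] q [-0.22  0.09 -0.08  1.4  -0.   -0.1 ] F [-0.67  0.74 -1.61] M [0.03 0.03 0.09] op 13.549840649578812 58.601329922676086
shift [-1.64  8.92 -0.07]
```

step_arm(
  moves=[
    [0,0.5,0,0],
    [-0.1,1,0,0],
    [-0.2,1.5,0,0],
    [-0.2,1.6,0,0],
    [-0.2,1.6,0,0],
    [-0.1,1.3,0,0],
    [0,0.9,0,0],
    [0,0.5,0,0],
    [0,0,0,0],
    [0,0,0,0],
  ],
)

```text
clock: 20.4
eef_pos: [511.2, -24.8, 239.3]
ee_rot: [0.0, 0.061, 0.998, -0.0]
contact_force: [-0.4, 0.3, -2.1]
opening: 13.4
gripper_force: 58.6
```

```bash
python3 go.py 519.7 -25.2 230;python3 - <<'E'
from bench import ctrl
import cv2,numpy as np
i=ctrl.get_image("side")["frame"][100:310,200:400]
j=ctrl.get_image("top")["frame"][100:250,210:360]
cv2.imwrite("pics/p1.png",np.hstack([cv2.resize(i,(460,483),interpolation=2),cv2.resize(j,(340,483) if 0 else (340,340)) if 0 else cv2.copyMakeBorder(cv2.resize(j,(340,340)),0,143,0,0,0)])[:,:,::-1])
E
```

```text
t 20.4 p [511.25 -24.81 239.31] tooly 1.4489526083197968 tz [-0. -0. -1.] q [-0.05  0.1  -0.07  1.4  -0.    0.07] F [-0.38  0.27 -2.1 ] M [ 0.03  0.09 -0.01] op 13.39807861046852 58.63461971282959
shift [-0.84  0.06  0.93]
```

View pics/p1.png

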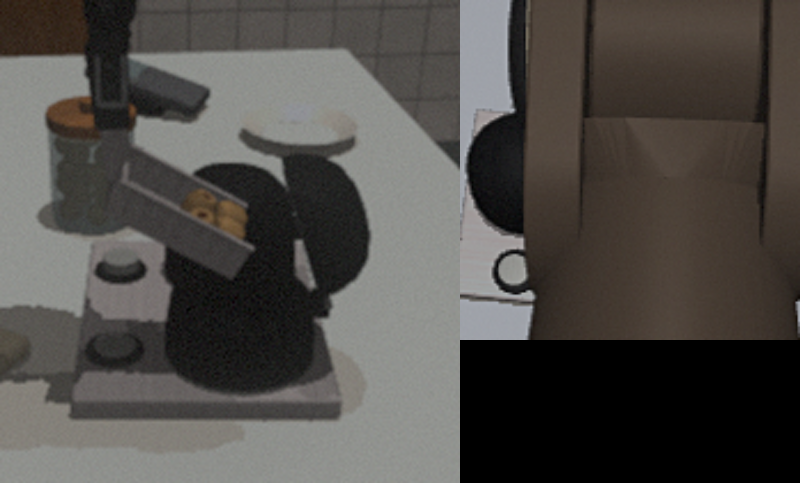

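The side view shows the tray tilted about 31 degrees over the mouth's front half. The beads are packed towards the lip, and the lip is clear of the lid. I advance, lower, then loosen in stages.

step_arm(
  moves=[
    [-0.3,0,0.2,0],
    [-0.5,0,0.3,0],
    [-0.6,0,0.3,0],
    [-0.4,0,0.2,0],
    [-0.2,0,0,0],
    [0,0,0,0],
    [0,0,0,0],
  ],
)

```text
clock: 21.2
eef_pos: [531.2, -27.1, 229.3]
ee_rot: [-0.0, 0.061, 0.998, 0.0]
contact_force: [-0.9, -0.3, -2.3]
opening: 13.3
gripper_force: 58.6
```

step_arm(
  moves=[
    [0,0,0,0],
    [0,0,0,0],
    [0,0,0,0],
  ],
  fingers=-0.68,
  grip_force=20,
)

```text
clock: 21.5
eef_pos: [531.1, -27.0, 229.5]
ee_rot: [0.0, 0.061, 0.998, -0.0]
contact_force: [0.8, -0.5, -1.9]
opening: 14.0
gripper_force: 20.9
```

step_arm(
  moves=[
    [0,0,0,0],
    [0,0,0,0],
    [0,0,0,0],
  ],
  fingers=-0.675,
)

```text
clock: 21.8
eef_pos: [531.1, -27.1, 229.3]
ee_rot: [-0.0, 0.061, 0.998, 0.0]
contact_force: [-0.4, -0.5, -2.1]
opening: 13.6
gripper_force: 7.5
```

```bash
cat > tilt.py <<'E'
# tray wall edge angle in side view + orange blobs: rough tilt indicator, no viewing
import pickle
from beads import *
from bench import ctrl
S=ctrl.get_image("side");pickle.dump(S,open("s.pkl","wb"))
for s,c in blobs(om(S),200,120,400,300,8):print("orange",s,c)
E
python3 go.py;python3 tilt.py
```

```text
t 21.8 p [531.13 -27.09 229.3 ] tooly 1.4489561705794447 tz [-0.  0. -1.] q [-0.05  0.14 -0.05  1.39  0.    0.07] F [-0.35 -0.48 -2.09] M [-0.01  0.06 -0.07] op 13.617305850044582 7.459554746747017
orange [221 141  32  17 368] [237.4 149.1]
orange [291 187  27  22 298] [305.1 196.9]
```

step_arm(
  moves=[
    [0,0,0,0],
    [0,0,0,0],
    [0,0,0,0],
  ],
  fingers=-0.6735,
)

```text
clock: 22.15
eef_pos: [531.1, -27.1, 229.3]
ee_rot: [-0.0, 0.061, 0.998, 0.0]
contact_force: [-0.7, 0.2, -1.9]
opening: 13.6
gripper_force: 3.5
```

```bash
python3 go.py;python3 tilt.py
```

```text
t 22.15 p [531.12 -27.09 229.27] tooly 1.4489760402027414 tz [-0.  0. -1.] q [-0.05  0.14 -0.05  1.39  0.    0.07] F [-0.69  0.2  -1.85] M [-0.    0.01  0.01] op 13.649794013175228 3.542734645307064
orange [220 141  29  18 319] [235.4 148.9]
orange [272 195  24  25 257] [284.5 205.8]
```

step_arm(
  moves=[
    [-1.0,0,0,0],
    [0,0,0,0],
    [0,0,0,0],
    [0,0,0,0],
  ],
  fingers=-0.6725,
)

```text
clock: 22.6
eef_pos: [541.2, -28.3, 229.4]
ee_rot: [0.0, 0.061, 0.998, -0.0]
contact_force: [0.2, 0.4, 0.3]
opening: 13.9
gripper_force: 1.0
```

```bash
python3 go.py;python3 tilt.py
```

```text
t 22.6 p [541.24 -28.32 229.4 ] tooly 1.448971855034561 tz [ 0. -0. -1.] q [-0.05  0.16 -0.02  1.39 -0.    0.07] F [0.21 0.41 0.34] M [0.05 0.07 0.03] op 13.945941996271168 1.0203378461301327
orange [221 141  33  18 373] [237.4 149. ]
orange [288 230  13  11 113] [294.4 235.2]
orange [306 235  14   9  52] [310.9 240.2]
```

step_arm(
  moves=[
    [0,0,0,0],
    [0,0,0,0],
  ],
  fingers=-1,
  grip_force=40,
)

```text
clock: 22.85
eef_pos: [541.0, -28.3, 229.4]
ee_rot: [0.0, 0.061, 0.998, -0.0]
contact_force: [-0.3, -0.4, 0.5]
opening: 13.4
gripper_force: 40.8
```

```bash
python3 go.py;python3 tilt.py
python3 - <<'E'
import pickle,cv2
S=pickle.load(open("s.pkl","rb"))["frame"][110:310,200:400]
S=cv2.convertScaleAbs(S,alpha=2.0,beta=10)
cv2.imwrite("pics/p2.png",cv2.resize(S,(600,600),interpolation=2)[:,:,::-1])
E
```

```text
t 22.85 p [541.03 -28.29 229.4 ] tooly 1.449043160588148 tz [ 0. -0. -1.] q [-0.05  0.16 -0.02  1.39 -0.    0.07] F [-0.34 -0.38  0.53] M [-0.    0.01 -0.03] op 13.428575478192082 40.82012236118317
orange [220 141  34  19 376] [237.3 149. ]
orange [288 227  13  12 107] [295.  232.7]
orange [320 237   4   5  13] [321.2 239.1]
```

View pics/p2.png

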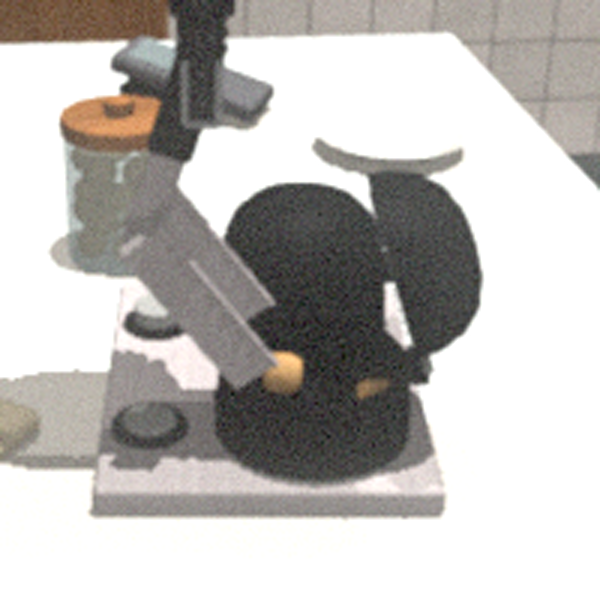

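The tray hangs at about 50 degrees at the front rim. One bead is at its lip at about (294,234) and the others appear to be in the bowl. I compute where the lip is before moving.

Run:
```python
import pickle
from h import *
S=pickle.load(open("s.pkl","rb"))
for n,u,v,y in[("lipbottom near",279.3,238,-72),("walltop near",292.7,230.7,-72),("wallback near bottom",200+138/3,110+250/3,-66),("bead",295,232.7,-45),("bead2",321.2,239,-36),("bead@-60",295,232.7,-60)]:
    c,r=ray(S,u,v);print(n,(c+r*(y-c[1])/r[1]).round(0))
```

```text
lipbottom near [558. -72.  77.]
walltop near [580. -72.  91.]
wallback near bottom [503. -66. 162.]
bead [590. -45.  70.]
bead2 [640. -36.  48.]
bead@-60 [587. -60.  79.]
```

step_arm(
  moves=[
    [0,0,-0.3,0],
    [-0.3,0,-0.3,0],
    [-0.4,0,-0.2,0],
    [-0.5,0,0,0],
    [-0.4,0,0,0],
    [-0.3,0,0,0],
    [0,0,0,0],
    [0,0,0,0],
    [0,0,0,0],
  ],
)

```text
clock: 23.8
eef_pos: [559.8, -30.6, 237.2]
ee_rot: [-0.0, 0.061, 0.998, 0.0]
contact_force: [-0.5, 0.3, -0.9]
opening: 13.2
gripper_force: 40.8
```

```bash
python3 go.py;python3 tilt.py
```

```text
t 23.8 p [559.8  -30.6  237.23] tooly 1.4489943182447276 tz [-0.  0. -1.] q [-0.05  0.19  0.04  1.41  0.    0.07] F [-0.53  0.27 -0.86] M [-0.    0.02 -0.03] op 13.21309762906683 40.75924336910248
orange [220 141  39  17 428] [239.8 148.9]
orange [290 230  11   9  57] [296.4 234.6]
```

step_arm(
  moves=[
    [0,0,-0.8,0],
    [0.8,0,0,0],
    [-0.8,0,-0.8,0],
    [0,0,-1,0],
    [0,0,-1.2,0],
    [0,0,-1,0],
    [0,0,0,0],
    [0,0,0,0],
    [0,0,0,0],
  ],
)

```text
clock: 24.75
eef_pos: [559.8, -30.6, 284.8]
ee_rot: [-0.0, 0.061, 0.998, -0.0]
contact_force: [-0.0, -0.3, -1.6]
opening: 13.5
gripper_force: 40.7
```

```bash
python3 go.py;python3 tilt.py
```

```text
t 24.75 p [559.76 -30.58 284.83] tooly 1.448994954808289 tz [-0.  0. -1.] q [-0.05  0.2   0.15  1.52 -0.    0.07] F [-0.   -0.35 -1.58] M [ 0.04 -0.02  0.01] op 13.5165872461126 40.69303035736084
orange [221 141  35  17 384] [238.1 148.9]
orange [288 228  13  11 124] [294.1 232.9]
```

step_arm(
  moves=[
    [1,0,0,0],
    [1,-1,0,0],
    [1,-2,0,-0.06],
    [0,-2.5,0,-0.06],
    [0,-2.5,0,-0.06],
    [0,-2.5,0,-0.06],
    [0,-2.5,0,-0.07],
    [0,-2.5,0,0],
    [0,-2.5,0,0],
    [0,-2.5,0,0],
    [0,-1.5,0,0],
    [0,0,0,0],
  ],
)

```text
clock: 26.0
eef_pos: [545.5, -246.5, 284.8]
ee_rot: [-0.0, -0.093, 0.996, 0.0]
contact_force: [-0.5, -0.3, -1.3]
opening: 13.6
gripper_force: 40.7
```

```bash
python3 go.py 550 -258 190
python3 - <<'E'
import pickle
from beads import *
from bench import ctrl
np.set_printoptions(precision=1,suppress=True)
T=ctrl.get_image("top");S=ctrl.get_image("side");pickle.dump({"top":T,"side":S},open("last.pkl","wb"))
for n,D,r in(("top",T,(200,120,420,260)),("side",S,(180,160,400,400))):
    for s,c in blobs(om(D),*r,6):print(n,s,c, onz(D,*c,55) if n=="top" else "")
m=cv2.distanceTransform(om(T)[130:220,260:330],cv2.DIST_L2,3);print(m.max())
E
```

```text
t 26.0 p [ 545.52 -246.54  284.84] tooly 1.7566290190984162 tz [-0.  0. -1.] q [-0.42  0.28  0.25  1.54 -0.   -0.61] F [-0.48 -0.35 -1.27] M [0.02 0.04 0.02] op 13.629733301142315 40.65927565097809
shift [-0.24 -1.21  9.48]
top [292 161   5   4  11] [294.  162.3] [654.4 -38.1  55. ]
top [299 165   9  10  59] [302.9 169.9] [635.6 -58.8  55. ]
top [288 166   9   5  29] [291.7 168.4] [639.6 -32.4  55. ]
top [303 177  12  12  98] [308.4 182.3] [605.3 -71.   55. ]
top [391 176   4   7  14] [392.3 179. ] [ 610.4 -268.8   55. ]
top [274 183  10  10  87] [278.4 187.4] [594.1  -0.3  55. ]
top [371 185   3   8  16] [371.8 188.7] [ 587.7 -219.2   55. ]
top [376 184   5   6   9] [378.2 186.3] [ 593.3 -234.6   55. ]
side [296 228   5   5  11] [298.5 229.7] 
side [319 237   7   6  22] [321.5 239.1] 
side [312 324  16  18 198] [319.4 331.6] 
side [346 353   6   8  15] [348.3 356.9] 
5.0629
```

Run:
```python
import pickle
from beads import *
np.set_printoptions(precision=0,suppress=True)
d=pickle.load(open("last.pkl","rb"));T,S=d["top"],d["side"]
for b in[(319.4,331.6),(348.3,356.9),(298.5,229.7),(321.5,239.1)]:
    print(b,[(a,np.r_[tri(T,a,S,b)[0],tri(T,a,S,b)[1]]) for a in[(294,162.3),(303,170),(291.7,168.4),(308.4,182.3),(278.4,187.4),(392.3,179),(371.8,188.7),(378.2,186.3)] if tri(T,a,S,b)[1]<12])
def asc(D,x0,y0,x1,y1,st=1):
    m=om(D);v=D["frame"].max(2)
    for y in range(y0,y1,st):print(y,"".join("#" if m[y,x] else (" " if v[y,x]<45 else "." if v[y,x]<100 else "+") for x in range(x0,x1)))
print("top dome");asc(T,262,145,328,215);print("top tray");asc(T,360,160,420,215);print("side tray");asc(S,270,290,365,375,2)
```

```text
(319.4, 331.6) [((308.4, 182.3), array([ 643.,  -84., -132.,   11.])), ((278.4, 187.4), array([ 658.,    1., -215.,    6.])), ((371.8, 188.7), array([ 598., -229.,   10.,    0.])), ((378.2, 186.3), array([ 597., -242.,   22.,    6.]))]
(348.3, 356.9) [((303, 170), array([ 707.,  -74., -217.,    3.])), ((291.7, 168.4), array([ 721.,  -41., -254.,    5.])), ((392.3, 179), array([ 624., -282.,    9.,    5.]))]
(298.5, 229.7) [((308.4, 182.3), array([594., -68.,  90.,   6.])), ((278.4, 187.4), array([600.,  -1.,  48.,   9.])), ((371.8, 188.7), array([ 565., -195.,  165.,    3.])), ((378.2, 186.3), array([ 566., -206.,  173.,    3.]))]
(321.5, 239.1) [((303, 170), array([634., -59.,  62.,   2.])), ((291.7, 168.4), array([642., -33.,  45.,   0.])), ((392.3, 179), array([ 585., -236.,  174.,    7.]))]
top dome
145 ++++++++++.                                               .+++++++
146 ++++++++++.                                                +++++++
147 ++++++++++.                                                +++++++
148 ++++++++++.                                                .++++++
1
[... 11878 characters left out ...]

362 ....++++++++++++++++++++++++++++++++++++++++++++++++++++++++++++........++++++++.....+++++.....
364 ....++++++++++++++++++++++++++++++++++++++++++++++++++++++++++............+..++.....+++++++++++
366 +++++++++++++++++++++++++++++++++++++++++++++++++++++++++++++++....................++++++++++++
368 +++++++++++++++++++++++++++++++++++++++++++++++++++++++++++++++++................++++++++++++++
370 +++++++++++++++++++++++++++++++++++++++++++++++++++++++++++++++++++.............+++++++++++++++
372 +++++++++++++++++++++++++++++++++++++++++++++++++++++++++++++++++++++++......++++++++++++++++++
374 +++++++++++++++++++++++++++++++++++++++++++++++++++++++++++++++++++++++++++++++++++++++++++++++
```

The pixel map shows four beads in the dome. Two dropped on the counter during the earlier lift, at about (598,-229) and (624,-282). I will stand the empty tray down further back, then pick up these two and put them in the dome.

step_arm(
  moves=[
    [1.5,-0.3,0,0],
    [2,-0.4,1,0],
    [2,-0.4,2,0],
    [1.5,-0.3,2.5,0],
    [0.2,0,2.5,0],
    [0,0,2,0],
    [0,0,1.5,0],
    [0,0,1,0],
    [0,0,0,0],
  ],
)

```text
clock: 27.0
eef_pos: [476.9, -271.2, 159.3]
ee_rot: [-0.001, -0.094, 0.996, 0.001]
contact_force: [-0.5, -0.1, -0.7]
opening: 13.4
gripper_force: 40.6
```

step_arm(
  moves=[
    [0,0,0,0],
    [0,0,0.2,0],
    [0,0,0.2,0],
    [0,0,0.2,0],
    [0,0,0,0],
  ],
  fingers=-0.675,
  grip_force=20,
)

```text
clock: 27.5
eef_pos: [479.2, -272.6, 157.0]
ee_rot: [0.002, -0.094, 0.996, -0.001]
contact_force: [-1.5, 0.2, 9.4]
opening: 14.0
gripper_force: 9.4
```

```bash
python3 go.py
```

```text
t 27.5 p [ 479.16 -272.64  156.95] tooly 1.7590105893242032 tz [ 0. -0. -1.] q [-0.52  0.18 -0.15  1.23  0.   -0.71] F [-1.47  0.24  9.42] M [0.38 0.35 0.  ] op 13.96043526651077 9.36853900551796
```

step_arm(
  moves=[
    [0.6,0,0,0],
    [0.7,0,0.1,0],
    [0.7,0,0.2,0],
    [0.7,0,0.2,0],
    [0.7,0,0.3,0],
    [0.6,0,0.3,0],
    [0,0,0,0],
  ],
  fingers=-0.674,
)

```text
clock: 28.2
eef_pos: [437.4, -280.0, 143.0]
ee_rot: [-0.001, -0.093, 0.996, -0.0]
contact_force: [-2.3, -0.7, 4.3]
opening: 14.2
gripper_force: 5.2
```

```bash
python3 go.py
cat > trayasc.py <<'E'
import pickle,sys
from beads import *
from bench import ctrl
S=ctrl.get_image("side");v=cv2.cvtColor(S["frame"],cv2.COLOR_RGB2GRAY)
x0,y0,x1,y1=map(int,sys.argv[1:5])
for y in range(y0,y1,3):print(y,"".join(" .:+#"[min(4,int(v[y,x])//32)] for x in range(x0,x1,2)))
E
python3 trayasc.py 160 270 300 385
```

```text
t 28.2 p [ 437.39 -279.99  143.  ] tooly 1.7578694308771827 tz [-0. -0. -1.] q [-0.57  0.13 -0.24  1.2  -0.   -0.76] F [-2.26 -0.7   4.3 ] M [-0.28  0.5  -0.  ] op 14.155015098253031 5.20446315407753
270 #############................:###################################++:::
273 #############................+######+#################################
276 #############................#######::::::::::::::::::::::::::::::::::
279 #############..............+#######+::::::::::::::::::::::::::::::::::
282 #############.............:#########++++++++++++++++++++++++++++++++++
285 #############:...::.......:###########################################
288 #############:....:.......:###########################################
291 #############:...:::......:###########################################
294 #############:....::......:###########################################
297 #############+....:::::..::###########################################
300 ##############.::.::::::+#############################################
303 ##############::.::::::::#############################################

[... 1324 characters left out ...]
+++######################
360 :::::::::::::::::::::::::::::::::::::::::::::++++#####################
363 :::::::::::::::::::::::::::::::::::::::::::::::::+++##################
366 :::::::::::::::::::::::::::::::::::::::::::::::::::::++++#############
369 :::::::::::::::::::::::::::::::::::::::::::::::::::::::::+############
372 ::::::::::::::::::::::::::::::::::::::::::::::::::::::::+#############
375 ::::::::::::::::::::::::::::::::::::::::::::::::::+::::+##############
378 ::::::::::::::::::::::::::::::::::::::::::::::::::::::+###############
381 ::::::::::::::::::::::::::::::::::::::::::::::::::::::+###############
384 ::::::::::::::::::::::::::::::::::::::::::::::::++++##################
```

step_arm(
  moves=[
    [0.7,0,0.4,0],
    [0.7,0,0.4,0],
    [0.7,0,0.4,0],
    [0.75,0,0.55,0],
    [0.75,0,0.6,0],
    [0.75,0,0.6,0],
    [0.6,0,0.7,0],
    [0.6,0,0.7,0],
    [0.6,0,0.75,0],
    [0,0,0,0],
  ],
)

```text
clock: 29.25
eef_pos: [377.2, -290.5, 90.8]
ee_rot: [-0.001, -0.094, 0.996, 0.001]
contact_force: [1.5, 0.5, -1.4]
opening: 13.8
gripper_force: 3.8
```

```bash
python3 go.py;python3 trayasc.py 140 290 280 385
```

```text
t 29.25 p [ 377.24 -290.54   90.81] tooly 1.7584761623715854 tz [-0.  0. -1.] q [-0.66  0.08 -0.42  1.07  0.   -0.84] F [ 1.52  0.52 -1.35] M [-0.07  0.08 -0.02] op 13.818841508231948 3.752785809338093
290 ..:::::.....:#########################################################
293 ..:::::......#########################################################
296 ..:::::......#########################################################
299 ..:::::......#########################################################
302 ...::::::.:..#########################################################
305 ..:::::::.::##########################################################
308 ..::::::::::##########################################################
311 :.::::::::.:##########################################################
314 .....:::....:#########################################################
317 ......:....:##########################################################
320 ........:.:..#########################################################
323 ........:...:########################################################
[... 801 characters left out ...]
#########################
359 ::::::::::::::::::::++::++++++###########################+############
362 :::::::::::::::::::::+:++++++++++#####################################
365 :::::::::::::::::::::+++++++++++++++##################################
368 ::::::::::::::::++:::+::++++++++++++++#####################++++#######
371 :::::::::::::::::#+::+++++++++++++++++++#####+++++++:::::++++++#######
374 :::::::::::::::::##:::+++++#+#+#+++++++:::::::::::::+++++++++++#######
377 :::::::::::::::::::::+++++:::::::::::::::::::+:+++++++++++++++########
380 :::::::::::::::::::::::::::::::::::::::::::::+:++::+:+++++++++########
383 ::::::::::::::+####+:::::::::::::::::::::::+:::++:::++++++++++########
```

step_arm(
  moves=[
    [0.35,0,0.5,0],
    [0.35,0,0.5,0],
    [0.3,0,0.5,0],
    [0,0,0.2,0],
    [0,0,0,0],
    [0,0,0,0],
  ],
)

```text
clock: 29.9
eef_pos: [368.7, -292.9, 75.3]
ee_rot: [0.0, -0.094, 0.996, 0.0]
contact_force: [0.4, -1.0, -0.7]
opening: 13.7
gripper_force: 3.6
```

```bash
python3 go.py;python3 trayasc.py 140 300 280 395
```

```text
t 29.9 p [ 368.66 -292.92   75.25] tooly 1.7591158156431683 tz [ 0.  0. -1.] q [-0.67  0.08 -0.46  1.03  0.   -0.86] F [ 0.42 -0.97 -0.75] M [0.03 0.04 0.03] op 13.686984836478954 3.5830961912870407
300 :::......#############################################################
303 :::......+############################################################
306 ::::.....:############################################################
309 ::::.....:############################################################
312 ::::..::..############################################################
315 ::::::::::############################################################
318 :::::::::#############################################################
321 ::::::..:#############################################################
324 :::::...:#############################################################
327 .........+############################################################
330 .........###########################################++++##############
333 ..........##################################++++++++:++###############
3
[... 798 characters left out ...]
#########################
369 ::::::::::::::::::::++:++++++++############################++++#######
372 ::::::::::::::#+::::++++++++++++++##################+++:+:+++++#######
375 ::::::::::::::####+:++:++++++++++++++########+++::::+:+++++++++#######
378 ::::::::::::::::::::+++++++++++++####++++::::::+::+++++++++++++#######
381 :::::::::::::::::::::+++++#+##+++:::::::+::+:++::+:++:+++++++++#######
384 ::::::::::::+++####++##+++:::::::::::::::::+++++:++:+++++++++#########
387 :::::::::::+#######+:::::::::::::::+::::::+:+:+:++++++################
390 ::::::::::#########+::::::::::::::+::+:::::++:++++####################
393 ::::::::+###########:::::::::::::::::::+::############################
```

step_arm(
  moves=[
    [0.1,0,0.3,0],
    [0,0,0.2,0],
    [0,0,0.15,0],
    [0,0,0,0],
    [0,0,0,0],
  ],
)

```text
clock: 30.45
eef_pos: [367.6, -293.2, 69.0]
ee_rot: [0.0, -0.094, 0.996, -0.0]
contact_force: [-0.9, 0.9, 2.6]
opening: 13.9
gripper_force: 4.0
```

```bash
python3 go.py;python3 trayasc.py 170 363 280 395
```

```text
t 30.45 p [ 367.58 -293.24   68.95] tooly 1.7589568962403164 tz [ 0. -0. -1.] q [-0.67  0.08 -0.47  1.02 -0.   -0.86] F [-0.9   0.88  2.59] M [ 0.04  0.36 -0.02] op 13.926859377620255 4.0257275104522705
363 ::::++++###############################################
366 :::::+++++##################################+##########
369 :::::++::+++++#+############################++++#######
372 :::::++:++++++++######################++++:+++++#######
375 ##:::++::+++#+++++++############+++:+++:++++++++#######
378 ::::::++++++++++++++++###++++::::++:++++++++++++#######
381 ::::::++++++++++###+++::::::::::+:++:+++++++++++#######
384 +###+:++++###+++:::::::::+:::+:+::+++++:++++++#########
387 ####+:+++::::::::::::::+:+:::::+:+++++++###############
390 #####:::::::::::::+:::::+::::::++++####################
393 #####::::::::::::::::::::::+###########################
```

step_arm(
  moves=[
    [0,0,0,0],
    [0,0,0,0],
    [0,0,0,0],
    [0,0,0,0],
    [0,0,-2,0],
    [0,0,-4,0],
    [0,0,-4,0],
    [-2,1,-1,0],
    [-3,2,0,0],
    [0,0,0,0],
  ],
  fingers=0.6,
)

```text
clock: 31.5
eef_pos: [413.3, -252.8, 179.4]
ee_rot: [0.001, -0.095, 0.995, -0.0]
contact_force: [-0.5, -0.5, -0.8]
opening: 68.1
gripper_force: 0.0
```

```bash
python3 go.py; python3 trayasc.py 140 310 280 395
python3 - <<'E'
import pickle
from beads import *
from bench import ctrl
np.set_printoptions(precision=0,suppress=True)
T=ctrl.get_image("top");S=ctrl.get_image("side");pickle.dump({"top":T,"side":S},open("last.pkl","wb"))
for a in [c for s,c in blobs(om(T),345,150,430,280,6)]:
  for b in [c for s,c in blobs(om(S),180,290,400,400,6)]:
    p,e=tri(T,a,S,b)
    if e<8:print(a,b,p,e)
def asc(D,x0,y0,x1,y1):
    m=om(D);v=D["frame"].max(2)
    for y in range(y0,y1):print(y,"".join("#" if m[y,x] else (" " if v[y,x]<45 else "." if v[y,x]<100 else "+") for x in range(x0,x1)))
asc(T,360,150,410,215)
print([ (s[4],c) for s,c in blobs(om(T),262,150,328,215,6)])
E
```

```text
t 31.5 p [ 413.35 -252.82  179.39] tooly 1.7620658760793353 tz [ 0.  0. -1.] q [-0.55  0.05 -0.25  1.27  0.   -0.74] F [-0.54 -0.52 -0.84] M [-0.01  0.07 -0.03] op 68.09804348875066 0.0
310 ##++++################################################################
313 +++++++++++++#########################################################
316 ++++++++++++++++######################################################
319 :+++++++++++++++++++##################################################
322 ::::+:+++++++++++++++#################################################
325 ::::::::++++++++++++++################################################
328 .::::::::::+++:+++++++++##############################################
331 ..:::::::::::::+:++++++++++#######################++::::##############
334 .....:::::::::::::++++++++++############+++++:::::::::::##############
337 .......::::::::::::::::::::#####++++++::::::::::::::::::##############
340 .........:::::::::::::::::+++++:::::::::::::::::::::::::##############
343 ...........::::::::::::::::::::::::::::::::::::::::::+++##############
346 ..........
[... 4410 characters left out ...]
+
205 ++++++++++++++++++++++++++++++++++++++++++++++++++
206 ++++++++++++++++++++++++++++++++++++++++++++++++++
207 ++++++++++++++++++++++++++++++++++++++++++++++++++
208 ++++++++++++++++++++++++++++++++++++++++++++++++++
209 ++++++++++++++++++++++++++++++++++++++++++++++++++
210 ++++++++++++++++++++++++++++++++++++++++++++++++++
211 ++++++++++++++++++++++++++++++++++++++++++++++++++
212 ++++++++++++++++++++++++++++++++++++++++++++++++++
213 ++++++++++++++++++++++++++++++++++++++++++++++++++
214 ++++++++++++++++++++++++++++++++++++++++++++++++++
[(np.int32(22), array([292., 169.])), (np.int32(42), array([303., 170.])), (np.int32(93), array([309., 182.])), (np.int32(86), array([278., 187.]))]
```

```bash
python3 - <<'E'
import pickle
from beads import *
np.set_printoptions(precision=1,suppress=True)
d=pickle.load(open("last.pkl","rb"));T,S=d["top"],d["side"]
for s,c in blobs(om(T),345,150,430,280,6):print(s,c,onz(T,*c,17))
print("stone",onz(T,386,164.5,24))
for s,c in blobs(om(S),300,310,400,400,6):print(s,c,onz(S,*c,14))
E
python3 go.py 594 -236 60
```

```text
[391 174  11  10  81] [396.1 178.5] [ 620.7 -288.8   17. ]
[371 184  10  10  65] [375.2 188.2] [ 597.1 -236.2   17. ]
stone [ 654.5 -264.3   24. ]
[312 324  16  15 175] [319.5 330.7] [ 596.9 -232.3   14. ]
[345 351   8  10  35] [348.2 356. ] [ 625.8 -284.3   14. ]
t 31.65 p [ 410.85 -254.19  178.51] tooly 1.759687092669229 tz [-0.  0. -1.] q [-0.55  0.05 -0.25  1.27 -0.   -0.74] F [-0.26 -0.63 -1.  ] M [-0.05  0.02 -0.03] op 68.56256408979334 0.0
shift [-18.34  -1.66  11.84]
```

step_arm(
  moves=[
    [-2,-0.2,0,0],
    [-4,-0.3,0,0],
    [-4,-0.3,0,0],
    [-4,-0.4,1,0],
    [-3,-0.4,2,0],
    [-1.6,0,3,0],
    [0,0,3,0],
    [0,0,2.5,0],
    [0,0,0.5,0],
    [0,0,0,0],
  ],
  fingers=0,
)

```text
clock: 32.65
eef_pos: [595.6, -235.7, 57.9]
ee_rot: [-0.001, -0.093, 0.996, 0.001]
contact_force: [0.2, 0.2, 0.5]
opening: 42.8
gripper_force: 0.0
```

```bash
python3 go.py 597 -235 10
```

```text
t 32.65 p [ 595.56 -235.71   57.89] tooly 1.757895254047487 tz [-0.  0. -1.] q [-0.38  0.4  -0.09  1.09 -0.   -0.56] F [0.24 0.17 0.52] M [-0.01  0.02  0.01] op 42.783047213989924 0.0
shift [-0.17  0.04  4.79]
```

step_arm(
  moves=[
    [-0.1,0,1.5,0],
    [0,0,1.5,0],
    [0,0,1,0],
    [0,0,0.6,0],
    [0,0,0.2,0],
    [0,0,0,0],
  ],
)

```text
clock: 33.25
eef_pos: [597.9, -235.1, 11.0]
ee_rot: [0.0, -0.094, 0.996, -0.0]
contact_force: [-0.2, 0.3, -0.0]
opening: 42.7
gripper_force: 0.0
```

step_arm(
  moves=[
    [0,0,0,0],
    [0,0,0,0],
    [0,0,0,0],
    [0,0,0,0],
    [0,0,0,0],
    [0,0,-1,0],
    [0,0,-3,0],
    [0,0,-4,0],
    [0,0,-4,0],
  ],
  fingers=-1,
  grip_force=20,
)

```text
clock: 34.15
eef_pos: [597.0, -234.7, 131.8]
ee_rot: [-0.001, -0.094, 0.996, 0.0]
contact_force: [0.8, 0.3, -0.4]
opening: 25.0
gripper_force: 20.2
```

```bash
python3 go.py 592 -36 190
```

```text
t 34.15 p [ 596.98 -234.74  131.8 ] tooly 1.759008992900557 tz [-0.  0. -1.] q [-0.37  0.37  0.03  1.24  0.   -0.56] F [ 0.81  0.3  -0.43] M [-0.01 -0.    0.02] op 25.033033293397995 20.190603553201072
shift [-3.22 19.62 -5.81]
```

step_arm(
  moves=[
    [0,0,-2,0.1],
    [1,0,-2,0.1],
    [1,0,0,0.11],
    [1.1,1.5,0,0],
    [1.1,3,0,0],
    [0,3.5,0,0],
    [0,3.5,0,0],
    [0,3.5,0,0],
    [0,3,0,0],
    [0,1.8,0,0],
    [0,0,0,0],
    [0,0,0,0],
  ],
)

```text
clock: 35.35
eef_pos: [579.8, -36.6, 170.9]
ee_rot: [-0.0, 0.06, 0.998, -0.0]
contact_force: [-0.1, -0.7, 0.4]
opening: 24.7
gripper_force: 20.2
```

```bash
python3 go.py 579 -32.6 92
```

```text
t 35.35 p [579.81 -36.55 170.92] tooly 1.449902435793357 tz [-0. -0. -1.] q [-0.06  0.24 -0.05  1.28 -0.    0.06] F [-0.05 -0.7   0.37] M [-0.06  0.02  0.02] op 24.69970182811998 20.191073149326257
shift [0.13 0.39 7.89]
```

step_arm(
  moves=[
    [0.1,0.4,1,0],
    [0,0,2.5,0],
    [0,0,2.5,0],
    [0,0,1.4,0],
    [0,0,0.5,0],
    [0,0,0,0],
    [0,0,0,0],
  ],
)

```text
clock: 36.05
eef_pos: [580.1, -32.8, 92.7]
ee_rot: [0.001, 0.061, 0.998, 0.0]
contact_force: [-1.1, -0.1, -0.6]
opening: 25.2
gripper_force: 20.2
```

step_arm(
  moves=[
    [0,0,0,0],
    [0,0,0,0],
    [0,0,0,0],
    [0,0,-1,0],
    [0,0,-3,0],
    [0,0,-4,0],
    [0,-2,-2,0],
    [0,-3,0,0],
    [0,-4,0,0],
    [0,-4,0,0],
    [0,-3,0,0],
    [0,0,0,0],
  ],
  fingers=-0.1,
)

```text
clock: 37.25
eef_pos: [559.6, -194.6, 192.6]
ee_rot: [0.0, 0.063, 0.998, -0.001]
contact_force: [0.2, -0.0, 0.5]
opening: 38.2
gripper_force: 0.0
```

```bash
python3 go.py 621 -288 60
python3 - <<'E'
from beads import *
from bench import ctrl
np.set_printoptions(precision=0,suppress=True)
T=ctrl.get_image("top");S=ctrl.get_image("side")
for s,c in blobs(om(T),255,145,430,240,6):print("T",s,c,onz(T,*c,17))
for s,c in blobs(om(S),230,180,400,400,6):print("S",s,c)
E
```

```text
t 37.25 p [ 559.6  -194.57  192.56] tooly 1.4448224060282975 tz [ 0. -0. -1.] q [-0.33  0.26  0.02  1.33 -0.   -0.21] F [ 0.17 -0.03  0.49] M [0.05 0.03 0.01] op 38.20720870649674 0.0
shift [-7.26 -8.48 13.27]
T [288 161  10  11  90] [292. 166.] [656. -36.  17.]
T [298 165  10  11  74] [303. 170.] [645. -61.  17.]
T [303 177  12  12 101] [309. 182.] [614. -74.  17.]
T [273 183  11  11  94] [278. 188.] [602.  -0.  17.]
T [287 190  11  11  91] [292. 195.] [583. -33.  17.]
S [284 228  17  15 172] [293. 234.]
S [319 237   5   6  19] [321. 239.]
S [346 357   7   6  20] [349. 359.]
```

step_arm(
  moves=[
    [0,0,0,-0.125],
    [0,0,0,-0.125],
    [0,0,0,-0.125],
    [0,0,0,-0.125],
    [0,0,0,-0.125],
    [0,0,0,-0.12],
    [0,0,0,0],
  ],
)

```text
clock: 38.05
eef_pos: [560.3, -189.9, 192.2]
ee_rot: [0.0, -0.308, 0.952, 0.0]
contact_force: [-0.9, -0.4, 0.3]
opening: 38.2
gripper_force: 0.0
```

```bash
python3 go.py 622 -287.5 65
```

```text
t 38.05 p [ 560.34 -189.89  192.23] tooly 2.196162572227296 tz [ 0.  0. -1.] q [-0.33  0.26  0.02  1.33  0.   -0.95] F [-0.89 -0.41  0.28] M [-0.   -0.01  0.02] op 38.24973078480902 0.0
shift [  0.72 -11.52  12.72]
```

step_arm(
  moves=[
    [0.2,-2,0,0],
    [0.2,-3,0,0],
    [0.2,-3.2,1,0],
    [0.1,-2.3,2,0],
    [0,-1,3,0],
    [0,0,3.5,0],
    [0,0,2.5,0],
    [0,0,0.7,0],
    [0,0,0,0],
    [0,0,0,0],
  ],
)

```text
clock: 39.05
eef_pos: [622.4, -288.6, 66.5]
ee_rot: [0.001, -0.306, 0.952, -0.001]
contact_force: [-0.2, -0.6, 1.5]
opening: 38.5
gripper_force: 0.0
```

```bash
python3 go.py 622 -287.5 11
python3 - <<'E'
from beads import *
from bench import ctrl
S=ctrl.get_image("side");T=ctrl.get_image("top");v=cv2.cvtColor(S["frame"],cv2.COLOR_RGB2GRAY);m=om(S)
for y in range(300,375,2):print(y,"".join("o" if m[y,x] else " .:+#"[min(4,int(v[y,x])//32)] for x in range(310,400)))
for s,c in blobs(om(T),330,145,430,240,6):print("T",s,c,onz(T,*c,17))
E
```

```text
t 39.05 p [ 622.41 -288.63   66.54] tooly 2.193677250683942 tz [ 0. -0. -1.] q [-0.43  0.47  0.04  1.14  0.   -1.06] F [-0.24 -0.55  1.49] M [0.01 0.   0.04] op 38.5194230383097 0.0
shift [-0.03  0.12  5.55]
300 #################+................:+##########............. ..........####+:::... ........
302 ##################+:...............+##########:............ .. ......#####:... ...........
304 ###################:...............+##########:......... ........ . .######+.. ...........
306 ###################:.:::...........###########+.................... .######:..  . ... ....
308 ###################:.:::..........:#############:.. . ... .. .   . ..+####....  ... . ..  
310 ###################..::...........:###############. .  ..  ...     ..:##+. . . ... ...   :
312 ###################..::...........+###############. . .  . ..  ... ...:.. . .. . ..   ..:#
314 ##################+..::...........################:  ..   .. .. ..    ..  .. .  .   . :###
316 ##################+..::..... ... .################:. .. .    .  .    . .  ..   .. . .:####
318 ###################..:... .....  
[... 2017 characters left out ...]
:::::::::::++######################
362 ::++:+:++:::++++:::+::++:::::::::::::::::::::+###++++:++++++++++++########################
364 +++:+:+:+++:++:+:+++::+++:::::::::::::::::::+#############################################
366 +:+++:++++++++:+:+++:++++:+::::::::::::::::::+############################################
368 ++:+:+++::+++++++++++++++++++::::::::::::::+++############################################
370 ::+++:+++++++::+:++++++++:+++++++::::::::++++::+##########################################
372 ++++++++++:+:+:++++++++:+++++:+++++++:+++++++++++#########################################
374 +++++++++:++++++++++++:++++++++:+++++++:++++++::+#########################################
```

step_arm(
  moves=[
    [0,0.1,1.5,0],
    [0,0,1.2,0],
    [0,0,0.7,0],
    [0,0,0,0],
    [0,0,0,0],
  ],
)

```text
clock: 39.65
eef_pos: [621.0, -288.1, 31.0]
ee_rot: [0.0, -0.307, 0.952, -0.0]
contact_force: [-0.2, 0.5, 0.8]
opening: 38.7
gripper_force: 0.0
```

step_arm(
  moves=[
    [0,0,0.8,0],
    [0,0,0.8,0],
    [0,0,0.3,0],
    [0,0,0,0],
  ],
)

```text
clock: 40.05
eef_pos: [620.3, -287.7, 10.7]
ee_rot: [-0.001, -0.307, 0.952, 0.001]
contact_force: [-0.4, -0.7, 0.0]
opening: 38.6
gripper_force: 0.0
```

step_arm(
  moves=[
    [0,0,0,0],
    [0,0,0,0],
    [0,0,0,0],
    [0,0,0,0],
    [0,0,0,0],
  ],
  fingers=-1,
  grip_force=20,
)

```text
clock: 40.55
eef_pos: [621.0, -288.0, 12.0]
ee_rot: [0.0, -0.307, 0.952, -0.0]
contact_force: [0.5, 0.4, -0.1]
opening: 22.9
gripper_force: 25.1
```

step_arm(
  moves=[
    [0,0,-0.5,0],
    [0,0,-1.5,0],
    [0,0,-3,0],
    [0,0,-4,0],
    [0,0,-4,0],
    [0,0,-3.5,0],
    [0,1,0,0.12],
    [0,1,0,0.12],
    [0,1,0,0.125],
    [0,1,0,0.125],
    [0,1,0,0.125],
    [0,1,0,0.125],
  ],
)

```text
clock: 41.75
eef_pos: [602.5, -232.0, 178.5]
ee_rot: [0.001, 0.061, 0.998, -0.0]
contact_force: [0.5, 0.1, 0.0]
opening: 23.5
gripper_force: 25.1
```

```bash
python3 go.py 578 -38 175;  python3 - <<'E'
from beads import *
from bench import ctrl
S=ctrl.get_image("side")
for s,c in blobs(om(S),230,180,420,400,6):print("S",s,c)
E
```

```text
t 41.75 p [ 602.47 -231.96  178.52] tooly 1.4486449667764045 tz [ 0. -0. -1.] q [-0.37  0.36  0.13  1.34  0.   -0.25] F [0.5  0.07 0.01] M [-0.01 -0.02  0.02] op 23.477765464470785 25.081021133416925
shift [ 4.79 18.95  0.34]
S [284 228  17  15 177] [293.1 234.6]
S [319 238   4   5  14] [320.1 239.7]
```

step_arm(
  moves=[
    [1.5,1,0,0],
    [1.6,2,0,0],
    [1.2,3,0,0],
    [0.5,3.5,0,0],
    [0,3.5,0,0],
    [0,3,0,0],
    [0,2,0,0],
    [0,1,0.5,0],
    [0,0,1.5,0],
    [0,0,2,0],
    [0,0,0,0],
    [0,0,0,0],
  ],
)

```text
clock: 43.0
eef_pos: [576.8, -38.5, 137.0]
ee_rot: [-0.0, 0.058, 0.998, -0.0]
contact_force: [0.8, 0.7, 0.6]
opening: 24.0
gripper_force: 25.1
```

```bash
python3 go.py 591 -38 97
```

```text
t 43.0 p [576.8  -38.48 137.03] tooly 1.4540905454241861 tz [-0. -0. -1.] q [-0.07  0.24 -0.12  1.21 -0.    0.05] F [0.82 0.69 0.61] M [-0.02 -0.02  0.01] op 23.965967064271254 25.082325803186905
shift [-1.41  0.21  4.  ]
```

step_arm(
  moves=[
    [0,0.2,1.5,0],
    [0,0,1.5,0],
    [-0.3,0,0.8,0],
    [-0.4,0,0.2,0],
    [-0.4,0,0,0],
    [-0.2,0,0,0],
    [0,0,0,0],
    [0,0,0,0],
  ],
)

```text
clock: 43.8
eef_pos: [590.4, -37.5, 97.2]
ee_rot: [0.0, 0.058, 0.998, -0.0]
contact_force: [-0.2, 0.7, -0.3]
opening: 23.5
gripper_force: 25.1
```

step_arm(
  moves=[
    [0,0,0,0],
    [0,0,0,0],
    [0,0,0,0],
    [0.3,0,-1,0],
    [0.5,0,-3,0],
    [0.5,0,-4,0],
    [0,-2,-2,0],
    [0,-3,0,0],
    [0,-4,0,0],
    [0,-4,0,0],
    [0,-4,0,0],
    [0,0,0,0],
  ],
  fingers=-0.1,
)

```text
clock: 45.0
eef_pos: [556.6, -208.8, 197.4]
ee_rot: [0.0, 0.061, 0.998, -0.001]
contact_force: [0.6, 0.6, 0.3]
opening: 38.0
gripper_force: 0.0
```

```bash
python3 go.py
python3 - <<'E'
from beads import *
from bench import ctrl
np.set_printoptions(precision=0,suppress=True)
T=ctrl.get_image("top");S=ctrl.get_image("side")
for s,c in blobs(om(T),255,145,430,260,6):print("T",s,c)
for s,c in blobs(om(S),180,160,420,400,6):print("S",s,c)
m=om(T);v=T["frame"].max(2)
for y in range(120,235):print(y,"".join("#" if m[y,x] else (" " if v[y,x]<45 else "." if v[y,x]<100 else "+") for x in range(262,322)))
E
```

```text
t 45.0 p [ 556.58 -208.77  197.45] tooly 1.4490127248705822 tz [ 0. -0. -1.] q [-0.36  0.26  0.03  1.34 -0.   -0.24] F [0.63 0.58 0.26] M [ 0.09  0.   -0.03] op 38.04936906287892 0.0
T [288 161  20  15 159] [297. 168.]
T [290 175  13  10 100] [296. 180.]
T [304 177  11  12  97] [309. 182.]
T [274 183  10  11  92] [279. 188.]
T [287 190  11  11  88] [292. 195.]
S [284 228  17  15 170] [293. 235.]
S [319 237   7   6  22] [321. 239.]
S [303 238  11   7  54] [308. 241.]
120 ++++++++++++++++++++++++++++++++++++++++++++++++++++++++++++
121 ++++++++++++++++++++++++++++++++++++++++++++++++++++++++++++
122 ++++++++++++++++++++++++++++++++++++++++++++++++++++++++++++
123 ++++++++++++++++++++++++++++++++++++++++++++++++++++++++++++
124 ++++++++++++++++++++++++++++++++++++++++++++++++++++++++++++
125 ++++++++++++++++++++++++++++++++++++++++++++++++++++++++++++
126 ++++++++++++++++++++++++++++++++++++++++++++++++++++++++++++
127 ++++++++++++++++++++++++++++++++++++++++++++++++++++++++++++
128 ++++++++++++++++++++++++++++++++++++++++++++++++++++++++++++
129 ++++++++++++++++++++++++++++++++++++++++
[... 6145 characters left out ...]
+++++++.  .+++++++++++++.  +++++++++++++++++++++++
225 +++++++++++++++++.  .+++++++++++++.  .++++++++++++++++++++++
226 +++++++++++++++++.  .+++++++++++++.  +++++++++++++++++++++++
227 +++++++++++++++++.   +++++++++++++.  +++++++++++++++++++++++
228 ++++++++++++++++++.  .+++++++++++.   +++++++++++++++++++++++
229 ++++++++++++++++++.   .++++++++++.  ++++++++++++++++++++++++
230 ++++++++++++++++++.    .++++++++    ++++++++++++++++++++++++
231 +++++++++++++++++++.    ..+++..    +++++++++++++++++++++++++
232 ++++++++++++++++++++.     .       .+++++++++++++++++++++++++
233 +++++++++++++++++++++.           .++++++++++++++++++++++++++
234 +++++++++++++++++++++++.        ++++++++++++++++++++++++++++
```

Run:
```python
import pickle
from beads import *
from bench import ctrl
d=pickle.load(open("d0.pkl","rb"))
n={"top":ctrl.get_image("top"),"side":ctrl.get_image("side")}
for D in(d,n):
    print([(s[:4],c) for s,c in blobs(D["side"]["frame"].max(2)<100,345,325,390,368,60)],[c for s,c in blobs(D["top"]["frame"].max(2)<100,372,152,400,176,60)])
ctrl.hand_in()
```

```text
[(array([350, 331,  33,  33], dtype=int32), array([365.9, 347.4]))] [array([385.4, 165.2])]
[(array([350, 332,  32,  32], dtype=int32), array([365.7, 347.3]))] [array([387.8, 165. ])]
the job is handed in; nothing more can be done
```

Handed in at about 45 s: the refilled dome is open with all six beads in it and the empty tray is flat on the counter and released, but only four beads were tipped in — two fell on the counter on the way, so I picked them up with the gripper and dropped them in, and the tray now stands about 65 mm nearer the robot than where it started.

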